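Prop the multimeter up beside the trainer kit and switch it on

ROBOT

A 6-joint arm with a two-finger parallel gripper is mounted at the origin on the work surface. World frame = base frame: x ahead of the robot, y to its left, z up, the work surface at z = 0. Lengths are in m, angles in rad, forces in N, time in s.
With the tool pointing down it reaches from about 0.25 to 0.775 m from the base axis. Payload 4 kg.
Tool frame: the origin (TCP) lies at the very end of the fingers, on their centre line; the grasp point (between the pads) lies 19 mm behind it; x points along the fingers, y is the direction in which the jaws open and shut, and the axes are right-handed (so a half turn about x gives the same grasp; the last joint's range is limited). The gripper opens to 94 mm and grips with 3 to 60 N. Pads are 16 mm wide; open, the fingers measure 119 mm over their backs; the gripper's body (75 mm by 177 mm) begins 78 mm behind the grasp point.
Start: joints at [1.048, 0.087, 1.371, -0, 1.684, -0.103], TCP at [0.224, 0.502, 0.206] pointing down, gripper open.
Joint ranges: [-3.1, 3.1], [-0.76, 2.03], [0.27, 2.55], [-1.08, 4.22], [0.17, 2.65], [-2.57, 2.57]. Speed limits (rad/s): [2.79, 2.79, 3.14, 3.14, 3.14, 3.14].

INTERFACE

Orientations are given as [roll, pitch, yaw] about the fixed x, y, z axes, in that order (R = Rz(yaw) Ry(pitch) Rx(roll)).
In Python, from bench import robot gives the robot as it stands.
- The arm moves only by the tool carry_out, never from a script. Its argument "targets" is a list of rows, each a list of 5 numbers: the closure, from 0 (fully open) to 1 (shut), then the shift along the tool's x, y, z in cm, then the turn about the tool's x in degrees. In form: [[fingers, tx, ty, tz, turn], ...]. A call has 1 to 20 rows; each row shifts and turns the commanded pose from where the row before left it, along the tool's axes as they then stand; what a row does not reach is not made up. A row lasts 1/10 s, in which the tool goes at most 50 mm and 8.59 degrees, less where a joint would pass 70% of its speed; a pose out of reach is approached as far as the arm can. A call is refused whole if a number of a shift passes 5 or a number of a turn 8.59, either way. A call with a gripper value outside its range is refused whole. The fingers move at their own pace and stop on an object; the grip force is fixed at half the most. Time passes only in rows, so rows that do not move let the fingers close. It gives the time, the measured TCP pose, the force and the opening at its end, in the units of the state.
- robot.get_obs(): the state, without advancing time (a new reading comes with each control period).
- robot.snapshot(name): name is "side" or "top"; returns a dict with "image" (420x560x3 uint8, red, green, blue), "camera_matrix" (3x3 intrinsics, pixels), "pose" (4x4, takes a point from camera to world coordinates). Camera axes: x right, y up, looking along -z (the intrinsics and any distortion apply to the point x, -y, -z); pixel columns grow to the right and rows downward; lengths in m; the calibration is good to about 2 mm. A picture is of the moment at which its call begins. There is no depth.
- robot.close_job(): hands the job in, once; it reports no verdict.
The state is a dict: "time": time; "joint_positions": joint angles; "qvel": joint speeds; "joint_torque": joint torques, N m; "tool_pos": TCP position; "ee_rot": TCP orientation; "wrist_force": force on the tool from outside, world axes, zero at the start; "wrist_torque": the same for the moment, N m; "width": finger opening in m.
Only numpy, scipy, OpenCV 4.12 (cv2) and the standard library are available. Lean on these libraries where they do the work, as an engineer would, in place of code of your own. Each camera call takes 0.05 s, during which the arm holds its last target. There are 200 camera calls.

TASK

The hand-held multimeter lies on its side on the bench: push the folding stand on its back outwards until it stops. Then stand the meter on the bench alongside the trainer kit, close to the kit's right-hand side as you see it (within about 10 cm), leaning back on its opened stand and facing the same way as the front of the kit. Once it stands there by itself, switch it on by pushing the wide power key under its display fully in and letting it go; do not drop the meter, and leave the solder spool, the screwdriver and the flux tin where they are.

Things in the scene. Friction and masses are not known exactly. Their poses are not given: they have to be found in the camera images.
- meter_center (a point): Centre of the multimeter: a grey block 150 long, 72 wide, 40 thick, 0.3 to 0.46 kg, starting on one long side (bench 36 mm below). Axes fixed to it: x out of its back (face x=-20, back x=+20), y to its display end (y=+/-75), z out of the long side that is up at the start (z=+/-36). Standing and facing as the kit does, y is up and z points to the robot's right (the kit's -y).
- meter_top (a point): Middle of the end face next to the display (x=0, y=+75 mm from the centre). The 50 mm of face and back below it are flat, parallel, 40 mm apart, and free to grip.
- meter_heel (a point): Middle of the bottom rear edge (x=+20, y=-75, z=0 mm from the centre), on which the propped meter rests. Propped on heel and open stand it leans back about 32 degrees from the vertical, its centre about 74 mm up, the stand's foot about 98 mm behind the heel. The bottom end is flat, so the meter can also balance upright without leaning, which is not wanted.
- stand (a joint): Angle a of the folding stand, rad: 0 flat on the back, 1.1 fully out at its stop; starts at 0.42 to 0.62. Stiff hinge (0.03 N m) that stays where left; under 1 N at the foot moves it and the lying meter stays put. Hinge line along the meter's z, through x=+22, y=+20 mm from its centre; from there the leg runs along (sin a, -cos a) in the meter's x, y.
- stand_tip (a point): Middle of the stand's foot, its free end, 90 mm from the hinge line. The leg is a black plate 4 mm thick, 44 mm wide along the meter's z (at the start 14 to 58 mm above the bench) and 93 mm long, with a round foot bar 6 mm thick.
- power_key (a joint): How far the power key is pushed in, m: 0 out, 0.003 fully in. A spring returns it; about 0.7 N starts it and 2.3 N pushes it fully in.
- key_face (a point): Middle of the outer face of the power key: the one wide rectangular key, white, under the display (22 mm along the meter's z, 12 mm along its y), 4 mm proud of the face, pushed along the meter's +x. The small round buttons beside it are flush. The dial (36 mm across, 6 mm proud) is centred 42 mm below it, towards the bottom end.
- kit: Trainer kit: a fixed black box, 300 mm wide (along its y), 220 deep (along its x), 70 high (knobs on top reach 90), a dark panel of sockets and knobs on top. Origin at the centre of its underside, on the bench. Its front faces its -x (towards the robot); its right-hand side as the robot sees it is the face at y = -150 mm.
- spool: Bystander: solder spool standing on end, 56 mm across and 46 mm high. Origin at the centre of its underside.
- screwdriver: Bystander: screwdriver 170 mm long lying on the bench along its x. Origin under its middle.
- tin: Bystander: flat round aluminium flux tin, 54 mm across and 21 mm high. Origin at the centre of its underside.
Not all that is in view belongs to the job. There is more than one size of the part that bears meter_center; the job needs the smallest.

How it is judged:
By the outcome, as a careful person would: the job done as asked, in the order asked, and still so for the second after the job is handed in, with the robot touching nothing.
It also fails if it takes over 72 s, if anything falls off the work surface, if the arm or the gripper's body presses on something with over 40 N, if the wrist force passes 120 N, or if a joint passes its speed limit or range.

## Working session

There is one attempt and no reset: what is moved stays moved. The work goes in short steps, Python scripts to look and compute and a tool call to move; the robot and the scene stay as the last step left them, time stands still between calls to the robot, and variables do not carry over. Pictures are saved under pics/ and viewed, about 8 in all and at most 12, crops included, and the job is handed in when it is done.

Besides the shell and the picture viewer there is one more tool, called as name([rows], argument=value, ...), one row to a line, values as JSON. carry_out: Moves the arm, as the interface text tells. Its arguments: {"type":"object","properties":{"targets":{"type":"array","items":{"type":"array","items":{"type":"number"}}}},"required":["targets"]}

```bash
ls; mkdir -p pics; cat > h.py <<'E'
import numpy as np, cv2
from bench import robot
from scipy.spatial.transform import Rotation as R
def snap(n,f):
    s=robot.snapshot(n); cv2.imwrite('pics/'+f+'.png',s['image'][:,:,::-1]); np.savez('pics/'+f+'.npz',K=s['camera_matrix'],P=s['pose'],D=np.array(s.get('distortion',0)));return s
def load(f):
    d=np.load('pics/'+f+'.npz');return d['K'],d['P']
def back(f,uv,z):
    K,P=load(f);uv=np.atleast_2d(uv).astype(float)
    d=np.c_[(uv[:,0]-K[0,2])/K[0,0],-(uv[:,1]-K[1,2])/K[1,1],-np.ones(len(uv))]@P[:3,:3].T
    t=(z-P[2,3])/d[:,2];return P[:3,3]+t[:,None]*d
def proj(f,X):
    K,P=load(f);c=(np.atleast_2d(X)-P[:3,3])@P[:3,:3]
    return np.c_[K[0,0]*c[:,0]/-c[:,2]+K[0,2],K[1,1]*-c[:,1]/-c[:,2]+K[1,2]]
E
python3 - <<'E'
from h import *
for n in('top','side'):
    s=snap(n,n+'0');print(s.keys(),s['camera_matrix'],s['pose'])
print(robot.get_obs())
a=cv2.imread('pics/top0.png');b=cv2.imread('pics/side0.png')
E
```

```text
pics
dict_keys(['image', 'camera_matrix', 'pose']) [[523.05220732   0.         280.39808523]
 [  0.         523.05220732 213.01186402]
 [  0.           0.           1.        ]] [[-0.12325352  0.97136204 -0.20313632  0.34698705]
 [-0.99237156 -0.12119877  0.02257304  0.00689337]
 [-0.00269328  0.20436892  0.97889023  1.12881757]
 [ 0.          0.          0.          1.        ]]
dict_keys(['image', 'camera_matrix', 'pose']) [[430.09732786   0.         275.74499623]
 [  0.         430.09732786 207.17289871]
 [  0.           0.           1.        ]] [[ 9.99482387e-01  1.59059134e-02 -2.79635432e-02  5.30281414e-01]
 [-3.21707158e-02  4.95612387e-01 -8.67947813e-01 -1.03858066e+00]
 [ 5.35756448e-05  8.68398160e-01  4.95867556e-01  6.43310962e-01]
 [ 0.00000000e+00  0.00000000e+00  0.00000000e+00  1.00000000e+00]]
{'time': 0.1, 'joint_positions': array([ 1.04788982e+00,  8.78735402e-02,  1.37209068e+00, -3.30484898e-05,
        1.68363259e+00, -1.03129831e-01]), 'qvel': array([-0.00012247, -0.00174741, -0.0025833 , -0.00103742,  0.00059949,
        0.00061878]), 'joint_torque': array([ 2.27085053e-03, -3.41246760e+01, -3.03303730e+01,  7.18639023e-02,
        3.03343800e-02, -7.62442278e-05]), 'tool_pos': array([0.22393217, 0.50179559, 0.20443169]), 'ee_rot': array([-1.65753889,  1.56879189, -2.07731925]), 'wrist_force': array([-0.4412313 , -0.32122025, -0.29339513]), 'wrist_torque': array([-0.04668667,  0.07510071, -0.03293064]), 'width': 0.09428055398190113}
```

View pics/top0.png

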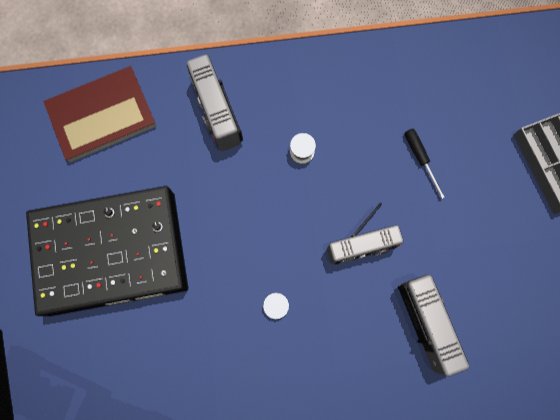

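View pics/side0.png

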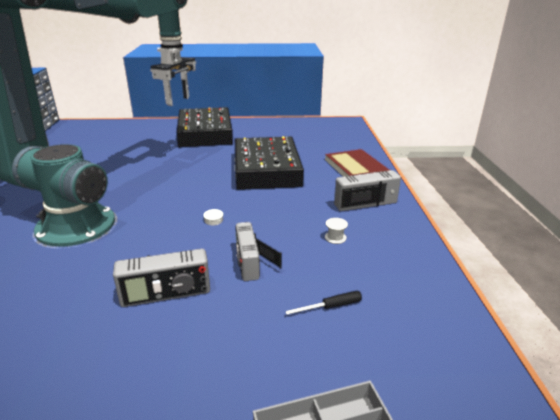

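Candidates for the meter in the top view are (213,102), (366,244) and (436,325). The middle one looks smallest. There are two kits: (105,250), and one mostly out of the top view at (0,370), which is at (205,125) in the side view. I'll measure these and crop in close.

```bash
python3 - <<'E'
from h import *
print('meters lens')
for a,b,z in [((334,253),(400,236),.072),((192,63),(232,138),.09),((413,285),(457,370),.09),((332,246),(335,261),.072)]:
    p=back('top0',[a,b],z);print(p.round(3),np.linalg.norm(p[0]-p[1]))
print('kit top corners',back('top0',[(27,210),(168,187),(181,288),(37,312)],.07).round(3))
print('kits side top',back('side0',[(237,174),(301,172),(292,138),(236,140),(180,136),(232,134),(228,109),(180,111)],.07).round(3))
a=cv2.imread('pics/top0.png')[185:285,310:430];b=cv2.imread('pics/side0.png')[205:295,215:335]
f=lambda i,w,h:cv2.resize(i,(w,h),interpolation=cv2.INTER_CUBIC)
cv2.imwrite('pics/c1.png',np.hstack([f(a,396,330),f(b,396,330)]))
E
```

```text
meters lens
[[ 0.47  -0.115  0.072]
 [ 0.488 -0.254  0.072]] 0.14001669399423008
[[0.915 0.132 0.09 ]
 [0.734 0.064 0.09 ]] 0.1927271802698223
[[ 0.386 -0.259  0.09 ]
 [ 0.217 -0.314  0.09 ]] 0.17786717283720893
[[ 0.485 -0.113  0.072]
 [ 0.454 -0.115  0.072]] 0.031106175216488518
kit top corners [[0.638 0.503 0.07 ]
 [0.651 0.209 0.07 ]
 [0.439 0.2   0.07 ]
 [0.427 0.488 0.07 ]]
kits side top [[0.449 0.177 0.07 ]
 [0.649 0.185 0.07 ]
 [0.64  0.485 0.07 ]
 [0.432 0.471 0.07 ]
 [0.218 0.52  0.07 ]
 [0.413 0.535 0.07 ]
 [0.377 0.858 0.07 ]
 [0.167 0.835 0.07 ]]
```

View pics/c1.png

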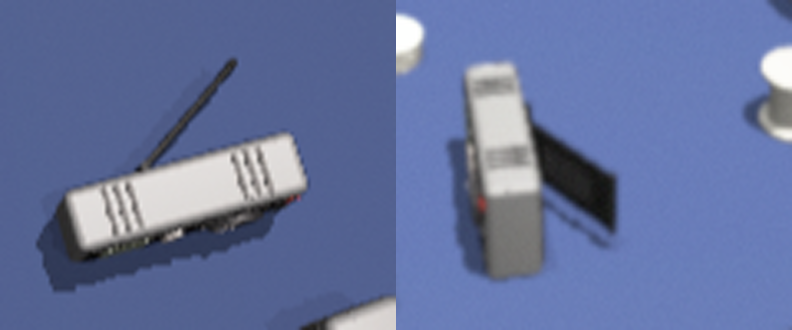

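```bash
python3 - <<'E'
from h import *
b=cv2.imread('pics/side0.png')[95:200,165:315]
a=cv2.imread('pics/top0.png')[180:420,0:200]
f=lambda i,w,h:cv2.resize(i,(w,h),interpolation=cv2.INTER_CUBIC)
cv2.imwrite('pics/c2.png',np.hstack([f(b,525,367),f(a,270,367)]))
E
```

```text
(no output)
```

View pics/c2.png

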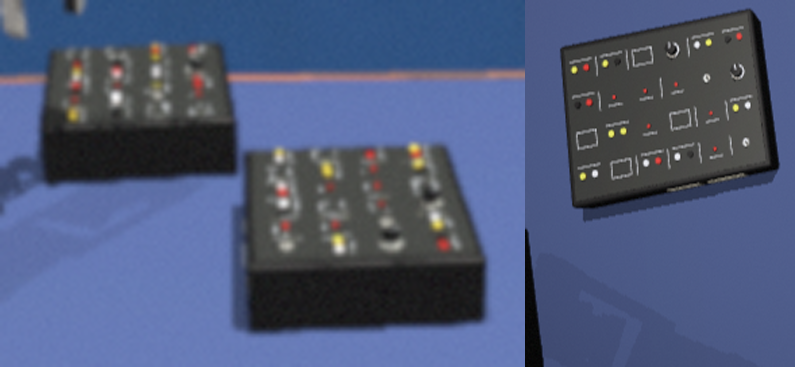

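```bash
python3 - <<'E'
from h import *
def ht(f,b,t):
    B=back(f,b,0)[0]
    z=np.linspace(0,.15,301);e=[np.abs(proj(f,B+[0,0,q])[0,1]-t[1]) for q in z];return B.round(3),z[np.argmin(e)]
print('kit2',ht('side0',(178.1,146.4),(177,130.4)),ht('side0',(232.4,144.7),(232.4,129.9)))
print('kit1',ht('side0',(236.4,188.7),(235.6,171.6)),ht('side0',(303,185.9),(303.3,169.3)))
for z in(.07,.09):
  p=back('side0',[(177,130.4),(232.4,129.9),(229.6,107.6),(179.9,107.9)],z);q=back('side0',[(235.6,171.6),(303.3,169.3),(292,138),(236,138)],z)
  for w in(p,q):print(z,w[:,:2].round(3).tolist(),[np.linalg.norm(w[i]-w[i-1]).round(3) for i in range(4)])
p=back('top0',[(329.7,242.6),(397.9,225.3),(402.4,242),(334.2,259.8)],.072)
print('meter',p.round(4),[np.linalg.norm(p[i]-p[i-1]).round(3) for i in range(4)],p.mean(0))
v=(p[0]+p[3]-p[1]-p[2]);print('yaw of meter y',np.degrees(np.arctan2(v[1],v[0])))
hc=p.mean(0);tip=back('top0',[(310+233/3.3,185+63/3.3)],.058)
print('tip',tip)
t=back('top0',[(27,210),(168,187),(181,288),(37,312)],.07)
# spool, tin, driver
print('spool',back('top0',[(303,144)],.046),'tin',back('top0',[(276,306)],.021),'drv',back('top0',[(408,132),(442,198)],.01))
E
```

```text
kit2 (array([0.191, 0.591, 0.   ]), np.float64(0.067)) (array([0.408, 0.602, 0.   ]), np.float64(0.0625))
kit1 (array([0.442, 0.213, 0.   ]), np.float64(0.0615)) (array([0.661, 0.226, 0.   ]), np.float64(0.06))
0.07 [[0.196, 0.582], [0.412, 0.581], [0.383, 0.879], [0.159, 0.882]] [np.float64(0.301), np.float64(0.216), np.float64(0.299), np.float64(0.224)]
0.07 [[0.444, 0.194], [0.658, 0.205], [0.64, 0.485], [0.431, 0.491]] [np.float64(0.297), np.float64(0.214), np.float64(0.281), np.float64(0.21)]
0.09 [[0.208, 0.526], [0.416, 0.525], [0.388, 0.812], [0.172, 0.815]] [np.float64(0.291), np.float64(0.209), np.float64(0.289), np.float64(0.216)]
0.09 [[0.447, 0.151], [0.654, 0.161], [0.636, 0.432], [0.434, 0.438]] [np.float64(0.287), np.float64(0.207), np.float64(0.271), np.float64(0.202)]
meter [[ 0.4927 -0.1097  0.072 ]
 [ 0.5109 -0.2536  0.072 ]
 [ 0.4756 -0.2569  0.072 ]
 [ 0.4567 -0.1137  0.072 ]] [np.float64(0.036), np.float64(0.145), np.float64(0.035), np.float64(0.144)] [ 0.48395444 -0.18347187  0.072     ]
yaw of meter y 97.34808657039201
tip [[ 0.56214471 -0.22875153  0.058     ]]
spool [[ 0.71773619 -0.08574035  0.046     ]] tin [[0.38134348 0.01487901 0.021     ]] drv [[ 0.72883834 -0.32765635  0.01      ]
 [ 0.56864035 -0.37527698  0.01      ]]
```

Choices so far:
- **Meter:** the one at (366,244), 72 mm high and about 145×36 on top. The other two are longer, 178–193 mm.
- **Kit:** the one at (105,250), which has the dark knobs. Its yaw is about 2.4° and its right side is at y≈0.205.
- **Meter pose:** its axes sit at about 7° yaw, with the display end towards +y and the stand at a≈0.58.

Next I need the tool axes.

```bash
cat >> h.py <<'E'
def tool():
    o=robot.get_obs();return np.array(o['tool_pos']),R.from_euler('xyz',o['ee_rot']).as_matrix(),o
def goto(p,jaw=None):
    t,M,o=tool();d=M.T@(np.array(p)-t)*100
    print('t',round(o['time'],2),'tcp',t.round(4),'jaw yaw',np.degrees(np.arctan2(M[1,1],M[0,1])).round(1),'tool z yaw',np.degrees(np.arctan2(M[1,2],M[0,2])).round(1),'tilt',M[:,0].round(3),'shift cm',d.round(2),'w',round(o['width'],4),'F',o['wrist_force'].round(2))
    if jaw is not None:
        c=np.degrees(np.arctan2(M[1,1],M[0,1]));e=(c-jaw+90)%180-90  # pos turn about tool x (down) lowers yaw
        print('turn',e.round(2),'j6',o['joint_positions'][5])
E
python3 - <<'E'
from h import *
c=np.array([.484,-.1835]);th=np.radians(7.35);ex=np.array([np.cos(th),np.sin(th)]);ey=np.array([-ex[1],ex[0]])
def W(mx,my):return c+ex*mx+ey*my
def leg(a,r,off): return 0.022+r*np.sin(a)-off*np.cos(a), .020-r*np.cos(a)-off*np.sin(a)
pts=[W(*leg(a,.08,.0105)) for a in (.58,.7,.85,1.0,1.1)];print(np.round(pts,4))
s=W(.048,-.056);print(s)
goto([s[0],s[1],.2],90)
E
```

```text
[[ 0.5473 -0.2284]
 [ 0.5551 -0.2227]
 [ 0.5638 -0.2142]
 [ 0.5711 -0.2046]
 [ 0.5751 -0.1976]]
[ 0.53876968 -0.23289921]
t 0.1 tcp [0.2239 0.5018 0.2044] jaw yaw 65.9 tool z yaw -24.1 tilt [-0.001 -0.002 -1.   ] shift cm [  0.54 -54.26  58.69] w 0.0943 F [-0.44 -0.32 -0.29]
turn -24.05 j6 -0.10312983113223995
```

```bash
cat >> h.py <<'E'
c0=np.array([.484,-.1835]);th=np.radians(7.35);ex=np.array([np.cos(th),np.sin(th)]);ey=np.array([-ex[1],ex[0]])
def W(mx,my):return c0+ex*mx+ey*my
def leg(a,r,off): return 0.022+r*np.sin(a)-off*np.cos(a), .020-r*np.cos(a)-off*np.sin(a)
E
python3 - <<'E'
from h import *
s=W(.042,-.056);goto([*s,.2])
_,M,_=tool()
p=s
for a in (.58,.7,.85,1.0,1.1,1.13):
    q=W(*leg(a,.075,.0145));print(a,q.round(4),'step cm',(M.T@np.r_[q-p,0]*100).round(2));p=q
E
```

```text
t 0.1 tcp [0.2239 0.5018 0.2044] jaw yaw 65.9 tool z yaw -24.1 tilt [-0.001 -0.002 -1.   ] shift cm [  0.54 -54.57  58.18] w 0.0943 F [-0.44 -0.32 -0.29]
0.58 [ 0.541  -0.2272] step cm [-0.    0.92  0.49]
0.7 [ 0.5487 -0.2222] step cm [-0.    0.77  0.5 ]
0.85 [ 0.5574 -0.2148] step cm [-0.    1.04  0.49]
1.0 [ 0.5648 -0.2061] step cm [-0.    1.1   0.33]
1.1 [ 0.569  -0.1997] step cm [-0.    0.75  0.12]
1.13 [ 0.5702 -0.1977] step cm [-0.    0.23  0.02]
```

carry_out([
  [1,0,-2.73,2.91,0],
  [1,0,-2.73,2.91,0],
  [1,0,-2.73,2.91,0],
  [1,0,-2.73,2.91,0],
  [1,0,-2.73,2.91,0],
  [1,0,-2.73,2.91,0],
  [1,0,-2.73,2.91,0],
  [1,0,-2.73,2.91,0],
  [1,0,-2.73,2.91,0],
  [1,0,-2.73,2.91,0],
  [1,0,-2.73,2.91,0],
  [1,0,-2.73,2.91,0],
  [1,0,-2.73,2.91,0],
  [1,0,-2.73,2.91,0],
  [1,0,-2.73,2.91,0],
  [1,0,-2.73,2.91,0],
  [1,0,-2.73,2.91,0],
  [1,0,-2.73,2.91,0],
  [1,0,-2.73,2.91,0],
  [1,0,-2.73,2.91,0],
])

```text
time: 2.1
tool_pos: [0.5332, -0.235, 0.2047]
ee_rot: [2.839, 1.57, 2.419]
wrist_force: [0.2, -0.6, 0.0]
width: 0.0006
```

```bash
python3 - <<'E'
from h import *
s=W(.042,-.056);goto([*s,.1])
E
```

```text
t 2.1 tcp [ 0.5332 -0.235   0.2047] jaw yaw 65.9 tool z yaw -24.1 tilt [-0.001  0.001 -1.   ] shift cm [10.47  0.1  -0.08] w 0.0006 F [ 0.23 -0.55  0.04]
```

carry_out([
  [1,4,0.1,-0.1,0],
  [1,4,0,0,0],
  [1,2.5,0,0,0],
  [1,0,0,0,0],
  [1,0,0,0,0],
])

```text
time: 2.6
tool_pos: [0.5325, -0.2321, 0.1004]
ee_rot: [2.948, 1.57, 2.528]
wrist_force: [-0.2, -1.1, 0.9]
width: 0.0009
```

```bash
cat >> h.py <<'E'
def both(tag,t=None,s=None,w=396,h=396):
    snap('top','t'+tag);snap('side','s'+tag);o=[]
    for n,c in (('t',t),('s',s)):
        i=cv2.imread(f'pics/{n}{tag}.png')
        if c: i=i[c[1]:c[3],c[0]:c[2]]; o.append(cv2.resize(i,(w,h),interpolation=cv2.INTER_CUBIC))
    cv2.imwrite(f'pics/v{tag}.png',np.hstack(o))
E
python3 - <<'E'
from h import *
goto([0.5332,-.235,.03])
both('1',(300,160,440,300),(200,180,340,320))
print(proj('t1',[tool()[0]]),proj('s1',[tool()[0]]))
E
```

```text
t 2.6 tcp [ 0.5325 -0.2321  0.1004] jaw yaw 65.9 tool z yaw -24.1 tilt [-0.001  0.001 -1.   ] shift cm [ 7.04 -0.24  0.19] w 0.0009 F [-0.23 -1.09  0.89]
[[389.02970648 212.58068995]] [[265.78709446 238.27155271]]
```

View pics/v1.png

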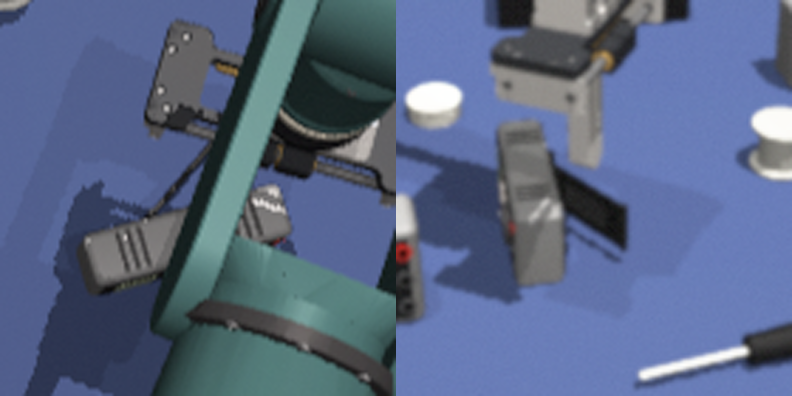

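carry_out([
  [1,3,-0.2,0.2,0],
  [1,3,0,0,0],
  [1,1.7,0,0,0],
  [1,0,0,0,0],
  [1,0,0.45,0.25,0],
  [1,0,0.45,0.25,0],
  [1,0,0.4,0.25,0],
  [1,0,0.4,0.25,0],
  [1,0,0.5,0.25,0],
  [1,0,0.5,0.25,0],
  [1,0,0.55,0.15,0],
  [1,0,0.55,0.15,0],
  [1,0,0.35,0.05,0],
  [1,0,0,0,0],
  [1,0,0,0,0],
])

```text
time: 4.2
tool_pos: [0.5675, -0.2044, 0.0234]
ee_rot: [1.23, 1.571, 0.81]
wrist_force: [0.5, 0.2, 0.0]
width: 0.0005
```

```bash
python3 - <<'E'
from h import *
goto([0.569,-.1997,.02])
both('2',(300,160,440,300),(200,180,340,320))
E
```

```text
t 4.2 tcp [ 0.5675 -0.2044  0.0234] jaw yaw 66.0 tool z yaw -24.0 tilt [ 0.  0. -1.] shift cm [ 0.34  0.49 -0.05] w 0.0005 F [0.46 0.15 0.  ]
```

View pics/v2.png

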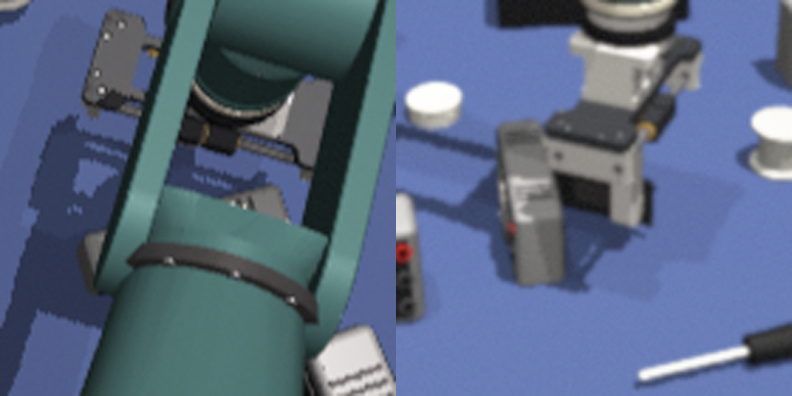

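carry_out([
  [1,0,0.3,0,0],
  [1,0,0.2,0,0],
  [1,0,0,0,0],
  [1,0,0,0,0],
])

```text
time: 4.7
tool_pos: [0.5695, -0.1998, 0.0235]
ee_rot: [1.477, 1.571, 1.058]
wrist_force: [-0.6, 0.2, 0.5]
width: 0.0003
```

carry_out([
  [1,0,0.15,0,0],
  [1,0,0,0,0],
  [1,0,0,0,0],
])

```text
time: 5.0
tool_pos: [0.57, -0.1986, 0.0235]
ee_rot: [-2.454, 1.571, -2.874]
wrist_force: [-1.1, -0.4, 0.8]
width: 0.0004
```

carry_out([
  [1,0,0.15,0,0],
  [1,0,0,0,0],
  [1,0,0,0,0],
])

```text
time: 5.3
tool_pos: [0.5706, -0.1971, 0.0234]
ee_rot: [2.633, 1.571, 2.213]
wrist_force: [-0.4, -0.6, -1.4]
width: 0.0005
```

carry_out([
  [1,0,0.15,0,0],
  [1,0,0,0,0],
  [1,0,0,0,0],
])

```text
time: 5.6
tool_pos: [0.5714, -0.1957, 0.0234]
ee_rot: [1.406, 1.57, 0.986]
wrist_force: [-0.2, -0.7, -0.5]
width: 0.0001
```

carry_out([
  [1,0,0.15,0,0],
  [1,0,0,0,0],
  [1,0,0,0,0],
])

```text
time: 5.9
tool_pos: [0.572, -0.1943, 0.0235]
ee_rot: [1.079, 1.57, 0.659]
wrist_force: [0.1, -1.2, -0.4]
width: 0.0005
```

```bash
python3 - <<'E'
from h import *
f=[robot.get_obs()['wrist_force'] for _ in range(5)];print(np.round(f,2))
s=snap('side','s3')
a=cv2.imread('pics/s3.png').astype(int);b=cv2.imread('pics/s2.png').astype(int)
d=np.abs(a-b).sum(2);ys,xs=np.where(d[215:290,230:262]>60);print('changed meter px',len(ys))
i=a.astype(np.uint8)[200:300,220:320];cv2.imwrite('pics/v3.png',cv2.resize(i,(500,500),interpolation=cv2.INTER_CUBIC))
E
```

```text
[[ 0.14 -1.16 -0.4 ]
 [ 0.14 -1.16 -0.4 ]
 [ 0.14 -1.16 -0.4 ]
 [ 0.14 -1.16 -0.4 ]
 [ 0.14 -1.16 -0.4 ]]
changed meter px 786
```

View pics/v3.png

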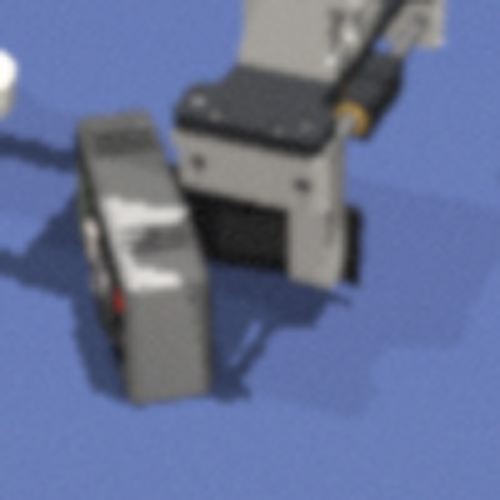

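carry_out([
  [1,0,-1.2,0,0],
  [1,-4,0,0,0],
  [1,-5,0,0,0],
  [1,-5,0,0,0],
  [0,-3,3,-2,-8],
  [0,0,4,-2.5,-8],
  [0,0,4,-2.5,-8],
  [0,0,4,-2.5,-8],
  [0,0,4,-2.5,-8],
  [0,0,4,-2.5,-8],
  [0,0,4,-2.5,-8],
  [0,0,0,0,0],
  [0,0,0,0,0],
])

```text
time: 7.25
tool_pos: [0.3996, 0.0528, 0.1941]
ee_rot: [-0.651, 1.568, -0.093]
wrist_force: [0.2, -0.5, 0.2]
width: 0.0687
```

```bash
python3 - <<'E'
from h import *
goto([0.475,-.125,.2],7)
both('4',(300,160,440,300),(200,200,300,300))
E
```

```text
t 7.25 tcp [0.3996 0.0528 0.1941] jaw yaw 122.0 tool z yaw 32.0 tilt [ 0.003 -0.    -1.   ] shift cm [ -0.57 -19.08  -3.01] w 0.0687 F [ 0.2  -0.52  0.18]
turn -65.05 j6 -2.137914442005874
```

View pics/v4.png

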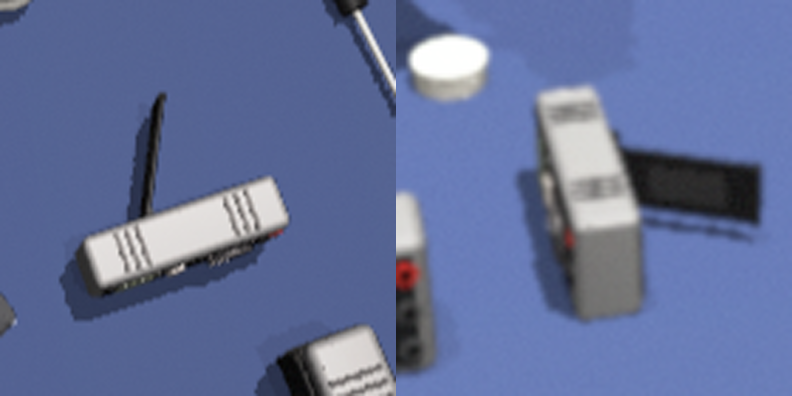

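```bash
python3 - <<'E'
from h import *
p=back('t4',[(329,244.8),(396.2,222.9),(401.8,239.2),(334.6,263.2)],.072)
v=(p[0]+p[3]-p[1]-p[2])[:2];u=(p[1]+p[0]-p[3]-p[2])[:2];c=p.mean(0)[:2]
print(c,np.degrees(np.arctan2(v[1],v[0]))-90,np.degrees(np.arctan2(u[1],u[0])))
t=np.arctan2(v[1],v[0])-np.pi/2;e1=np.array([np.cos(t),np.sin(t)]);e2=np.array([-e1[1],e1[0]])
tip=back('t4',[(300+160/2.829,160+98/2.829)],.058)[0,:2]-c;print('tip m',tip@e1,tip@e2)
a=np.arctan2(tip@e1-.022,.020-tip@e2);print('a',a)
print('grip',c+.05*e2, 'P',c-.075*e2)
g=c+.05*e2;goto([*g,.2],np.degrees(t))
E
```

```text
[ 0.48395259 -0.18219715] 11.72664357942935 8.941139093608252
tip m 0.10250192740832992 -0.020899686713213444
a 1.1007227375975988
grip [ 0.47379045 -0.13324073] P [ 0.49919578 -0.25563178]
t 7.35 tcp [0.4004 0.0521 0.1938] jaw yaw 121.8 tool z yaw 31.8 tilt [ 0.001 -0.    -1.   ] shift cm [ -0.61 -19.61  -3.55] w 0.0769 F [0.37 0.88 0.1 ]
turn -69.88 j6 -2.1378474266010126
```

The stand is at its stop: the foot measures (102.5, −20.9) mm in the meter frame, so a≈1.10. The meter's yaw is now about 11°. Next I turn the gripper and go above the display end.

carry_out([
  [0,0,0,0,8.48],
  [0,0,0,0,8.48],
  [0,0,0,0,8.48],
  [0,0,0,0,8.48],
  [0,0,0,0,8.48],
  [0,0,0,0,8.48],
  [0,0,0,0,8.48],
  [0,0,0,0,8.48],
  [0,0,0,0,8.48],
  [0,0,0,0,8.48],
  [0,0,0,0,8.48],
  [0,0,0,0,8.48],
  [0,0,0,0,8.48],
  [0,0,0,0,0],
])

```text
time: 8.75
tool_pos: [0.4006, 0.0517, 0.1932]
ee_rot: [-1.583, 1.57, -2.952]
wrist_force: [-0.2, 0.3, -0.6]
width: 0.0942
```

```bash
python3 - <<'E'
from h import *
c=np.array([.484,-.182]);t=np.radians(11);e2=np.array([-np.sin(t),np.cos(t)])
goto([*(c+.052*e2),.017],11)
f=np.radians(np.arange(0,91,5)+15.83);P=.132*np.c_[np.sin(f),np.cos(f)]*100
d=np.diff(P,axis=0);print([[0.0+round(-a,2),round(-b,2)] for a,b in d])
E
```

```text
t 8.75 tcp [0.4006 0.0517 0.1932] jaw yaw 11.6 tool z yaw -78.4 tilt [-0.001 -0.    -1.   ] shift cm [17.62  3.54 19.37] w 0.0942 F [-0.17  0.32 -0.58]
turn 0.58 j6 -0.21416521414307862
[[np.float64(-1.09), np.float64(0.36)], [np.float64(-1.06), np.float64(0.46)], [np.float64(-1.01), np.float64(0.55)], [np.float64(-0.96), np.float64(0.63)], [np.float64(-0.9), np.float64(0.71)], [np.float64(-0.84), np.float64(0.79)], [np.float64(-0.77), np.float64(0.86)], [np.float64(-0.69), np.float64(0.92)], [np.float64(-0.6), np.float64(0.98)], [np.float64(-0.52), np.float64(1.03)], [np.float64(-0.43), np.float64(1.07)], [np.float64(-0.33), np.float64(1.1)], [np.float64(-0.23), np.float64(1.13)], [np.float64(-0.13), np.float64(1.14)], [np.float64(-0.03), np.float64(1.15)], [np.float64(0.07), np.float64(1.15)], [np.float64(0.17), np.float64(1.14)], [np.float64(0.27), np.float64(1.12)]]
```

carry_out([
  [0,0,0.6,3.25,0.6],
  [0,0,0.6,3.2,0],
  [0,0,0.6,3.2,0],
  [0,0,0.6,3.2,0],
  [0,0,0.6,3.25,0],
  [0,0,0.5,3.25,0],
  [0,0,0,0,0],
  [0,0,0,0,0],
])

```text
time: 9.55
tool_pos: [0.4716, -0.1312, 0.1928]
ee_rot: [-2.43, 1.569, 2.476]
wrist_force: [-0.3, 0.5, 0.6]
width: 0.0941
```

```bash
python3 - <<'E'
from h import *
c=np.array([.484,-.182]);t=np.radians(11);e2=np.array([-np.sin(t),np.cos(t)])
goto([*(c+.052*e2),.017],11)
E
```

```text
t 9.55 tcp [ 0.4716 -0.1312  0.1928] jaw yaw 11.1 tool z yaw -78.9 tilt [-0.001  0.001 -1.   ] shift cm [17.58  0.27  0.04] w 0.0941 F [-0.28  0.48  0.6 ]
turn 0.09 j6 -0.5810825138616883
```

carry_out([
  [0,4,0.2,0,0],
  [0,4,0,0,0],
  [0,4,0,0,0],
  [0,3,0,0,0],
  [0,1.5,0,0,0],
  [0,0.8,0,0,0],
  [0,0,0,0,0],
  [0.3,0,0,0,0],
  [0.45,0,0,0,0],
  [0.5,0,0,0,0],
  [0.55,0,0,0,0],
  [1,0,0,0,0],
  [1,0,0,0,0],
  [1,0,0,0,0],
  [1,0,0,0,0],
])

```text
time: 11.05
tool_pos: [0.4738, -0.1297, 0.0206]
ee_rot: [1.81, 1.57, 0.433]
wrist_force: [0.8, -0.3, -0.3]
width: 0.0404
```

carry_out([
  [1,-1.1,0,0.36,0],
  [1,-1.05,0,0.46,0],
  [1,-1,0,0.55,0],
  [1,-0.96,0,0.63,0],
  [1,-0.9,0,0.71,0],
  [1,-0.84,0,0.79,0],
  [1,-0.77,0,0.86,0],
  [1,-0.69,0,0.92,0],
  [1,-0.6,0,0.98,0],
  [1,0,0,0,0],
])

```text
time: 12.05
tool_pos: [0.4863, -0.1931, 0.1007]
ee_rot: [0.708, 1.568, -0.671]
wrist_force: [0.9, -0.2, -3.7]
width: 0.0399
```

```bash
python3 - <<'E'
from h import *
goto([.47,-.13,.1])
snap('side','s5')
i=cv2.imread('pics/s5.png')[170:310,190:330];cv2.imwrite('pics/v5.png',cv2.resize(i,(420,420),interpolation=cv2.INTER_CUBIC))
E
```

```text
t 12.05 tcp [ 0.4863 -0.1931  0.1007] jaw yaw 11.0 tool z yaw -79.0 tilt [ 0.002 -0.002 -1.   ] shift cm [ 0.06 -0.4  -6.51] w 0.0399 F [ 0.93 -0.17 -3.69]
```

View pics/v5.png

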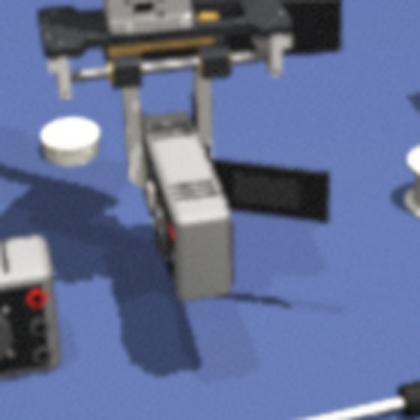

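The meter lifted level. The 3.7 N equals its whole weight, so the grip friction holds it against gravity. I'll write a silhouette fit for the swing angle, then try brisk upward starts to let gravity swing it.

```bash
cat >> h.py <<'E'
def model(G,yaw,phi,gy,gz,lean=0):
    # meter points with grip point (0,gy,gz) at world G; phi: display end raised from lying
    M=R.from_euler('z',yaw,degrees=True)*R.from_euler('x',phi,degrees=True)
    box=np.array([[x,y,z] for x in(-.02,.02) for y in(-.075,.075) for z in(-.036,.036)])
    leg=np.array([[x,y,z] for x,y in((.022,.02),(.1045,-.022)) for z in(-.022,.022)])
    g=np.array([0,gy,gz]);return [M.apply(b-g)+G for b in(box,leg)]
def fit(tag,yaw,gy,gz,phis,show=False):
    t,_,_=tool();G=t+[0,0,.019];im=cv2.imread(f'pics/{tag}.png').astype(int)
    blue=(im[:,:,0]-im[:,:,2]>45)
    best=[]
    for ph in phis:
        m=np.zeros(blue.shape,np.uint8)
        for q in model(G,yaw,ph,gy,gz): cv2.fillConvexPoly(m,cv2.convexHull(proj(tag,q).round().astype(np.int32)),1)
        roi=np.zeros_like(m);u,v=proj(tag,[G])[0].astype(int);roi[v+12:v+95,u-45:u+75]=1
        a=(m>0)&(roi>0);b=(~blue)&(roi>0);best.append((round((a&b).sum()/(a|b).sum(),3),ph))
    print(sorted(best)[::-1][:4])
E
python3 - <<'E'
from h import *
_,M,o=tool();print('torque about jaw',np.array(o['wrist_torque'])@M[:,1],o['wrist_torque'])
fit('s5',11,.052,.0035,range(-10,105,5))
E
```

```text
torque about jaw 0.2680724999772922 [ 0.25777708  0.07873293 -0.01949509]
[(np.float64(0.398), 0), (np.float64(0.39), 5), (np.float64(0.388), 10), (np.float64(0.383), 15)]
```

carry_out([
  [1,-5,0,0,0],
  [1,-5,0,0,0],
  [1,0,0,0,0],
  [1,0,0,0,0],
])

```text
time: 12.5
tool_pos: [0.486, -0.1912, 0.2007]
ee_rot: [1.045, 1.568, -0.331]
wrist_force: [-0.6, -0.1, -4.7]
width: 0.0396
```

```bash
python3 - <<'E'
from h import *
_,M,o=tool();print(o['tool_pos'],'torque about jaw',np.array(o['wrist_torque'])@M[:,1],o['wrist_torque'],o['wrist_force'])
snap('side','s6');fit('s6',11,.052,.0035,range(-10,105,5))
E
```

```text
[ 0.48596273 -0.19117721  0.20069214] torque about jaw 0.2081825807037457 [0.1991322  0.06594896 0.0303228 ] [-0.56717324 -0.10554102 -4.74210659]
[(np.float64(0.397), 0), (np.float64(0.394), -5), (np.float64(0.376), 5), (np.float64(0.362), 10)]
```

It won't slip with a full-pad grip. I'll set it back down and regrip by just a corner of the pads at the display end, which gives a smaller friction torque and a longer lever. Then I repeat the arc.

carry_out([
  [1,4,0,0,0],
  [1,5,0,0,0],
  [1,4,0,0,0],
  [1,2,0,0,0],
  [1,1.2,0,0,0],
  [1,0.8,0,0,0],
  [1,0.5,0,0,0],
  [1,0.45,0,0,0],
  [1,0,0,0,0],
  [1,0,0,0,0],
])

```text
time: 13.55
tool_pos: [0.4863, -0.1917, 0.0211]
ee_rot: [0.94, 1.568, -0.437]
wrist_force: [0.4, 0.5, -2.9]
width: 0.0397
```

```bash
python3 - <<'E'
from h import *
goto([.486,-.191,.02])
f=np.radians(np.arange(0,91,5)+25);P=.161*np.c_[np.sin(f),np.cos(f)]*100
d=np.diff(P,axis=0);print([[float(round(-a,2)),float(round(-b,2))] for a,b in d])
E
```

```text
t 13.55 tcp [ 0.4863 -0.1917  0.0211] jaw yaw 11.1 tool z yaw -78.9 tilt [ 0.002 -0.001 -1.   ] shift cm [ 0.11 -0.02 -0.07] w 0.0397 F [ 0.38  0.49 -2.9 ]
[[-1.25, 0.65], [-1.18, 0.75], [-1.11, 0.86], [-1.04, 0.95], [-0.95, 1.04], [-0.86, 1.11], [-0.75, 1.18], [-0.65, 1.25], [-0.54, 1.3], [-0.42, 1.34], [-0.3, 1.37], [-0.18, 1.39], [-0.06, 1.4], [0.06, 1.4], [0.18, 1.39], [0.3, 1.37], [0.42, 1.34], [0.54, 1.3]]
```

carry_out([
  [1,0.1,0,0,0],
  [1,0,0,0,0],
  [0.3,0,0,0,0],
  [0.3,0,0,0,0],
  [0.3,0,0,0,0],
  [0.3,-2.2,0,0,0],
  [0.3,-2.2,0,-1.1,0],
  [0.3,0,0,-1.1,0],
  [0.3,0,0,0,0],
  [0.45,0,0,0,0],
  [0.55,0,0,0,0],
  [1,0,0,0,0],
  [1,0,0,0,0],
  [1,0,0,0,0],
])

```text
time: 14.95
tool_pos: [0.4809, -0.1697, 0.0623]
ee_rot: [-2.234, 1.57, 2.672]
wrist_force: [-0.6, -1.1, -2.0]
width: 0.0392
```

carry_out([
  [1,-1.25,0,0.65,0],
  [1,-1.18,0,0.75,0],
  [1,-1.1,0,0.86,0],
  [1,-1.04,0,0.95,0],
  [1,0,0,0,0],
  [1,0,0,0,0],
])

```text
time: 15.55
tool_pos: [0.4878, -0.2015, 0.1093]
ee_rot: [1.603, 1.569, 0.226]
wrist_force: [0.1, 1.1, -2.7]
width: 0.0389
```

```bash
python3 - <<'E'
from h import *
_,M,o=tool();print(o['tool_pos'],'torque about jaw',np.array(o['wrist_torque'])@M[:,1],o['wrist_torque'],o['wrist_force'],o['width'])
t=o['tool_pos'];s=snap('side','s7')
im=cv2.imread('pics/s7.png').astype(int);blue=im[:,:,0]-im[:,:,2]>45
u,v=proj('s7',[t])[0].astype(int);print(u,v)
for r in range(v-10,v+70,3): print(r,''.join('.' if blue[r,c] else ('#' if im[r,c].sum()<200 else 'o') for c in range(u-35,u+50)))
E
```

```text
[ 0.48783271 -0.20150542  0.10925114] torque about jaw 0.22956301266984294 [ 0.25427955 -0.10457991  0.07389376] [ 0.10525183  1.09568084 -2.66480017] 0.03887058299351866
245 228
218 ooooooooooooo.........ooooooo................ooooooo.................................
221 ooooooooooooo.........ooooooo................ooooooo.................................
224 ooooooooo..............oooooo................ooooooo.................................
227 .......................oooooo..ooooooooooooooooooo...................................
230 .........................oooooooooooooooooooooo......................................
233 oooo.o.......................ooooooooooooooooooo.....................................
236 oooooooo#oooooo..............oooooooooooooooooooo....................................
239 oooo#ooooo#oooooo............oooooooooooooooooooo....................................
242 ooooooooooooo...............oooooooooooooooooooooo...................................
245 oooooooooooooo..............ooooooooooooooooooooooooo................................
248 ooooooooooooooooo
[... 808 characters left out ...]
................ooooo##oooooooooooooooooooooo..o......................
278 ...............................oo#####ooooooooooooooooooooo....................oo....
281 ................................oo#####oooooooooooooooooooo..........................
284 ..................................oo###oooooooooooooooooooo..........................
287 ..................................oo####oooooooooooooooooo...........................
290 ...................................oo###oooooooooooooooooo...........................
293 ....................................o##ooooooooooooooooooo...........................
296 .....................................ooooooooooooooooooo.............................
```

```bash
python3 - <<'E'
import re
s=open('h.py').read()
s=s.replace("phis,show=False):\n    t,_,_=tool();G=t+[0,0,.019]","phis,off=.019):\n    t,_,_=tool();G=t+[0,0,off]")
open('h.py','w').write(s)
E
python3 - <<'E'
from h import *
fit('s7',11,.0755,.026,range(-10,60,5),0)
for ph in (0,10,20,30):
    m=model(tool()[0],11,ph,.0755,.026)[0];print(ph,'lowest',m[:,2].min().round(3),'px max row',proj('s7',m)[:,1].max().round(1))
E
```

```text
[(np.float64(0.591), 15), (np.float64(0.583), 10), (np.float64(0.566), 20), (np.float64(0.541), 25)]
0 lowest 0.047 px max row 293.5
10 lowest 0.022 px max row 298.6
20 lowest -0.001 px max row 301.2
30 lowest -0.02 px max row 301.5
```

The small grip lets it pivot: φ is about 15–20°, with the heel corner on the bench. I continue the arc.

carry_out([
  [1,-0.95,0,1.04,0],
  [1,-0.86,0,1.11,0],
  [1,-0.75,0,1.18,0],
  [1,-0.65,0,1.25,0],
  [1,-0.54,0,1.3,0],
  [1,0,0,0,0],
  [1,0,0,0,0],
])

```text
time: 16.3
tool_pos: [0.4989, -0.2594, 0.1462]
ee_rot: [2.033, 1.57, 0.655]
wrist_force: [0.5, 0.3, -2.3]
width: 0.0393
```

```bash
python3 - <<'E'
from h import *
_,M,o=tool();print(o['tool_pos'],'torque about jaw',np.array(o['wrist_torque'])@M[:,1],o['wrist_force'],o['width'])
snap('side','s8')
fit('s8',11,.0755,.026,range(-10,90,5),0)
for ph in (10,20,30,40,50):
    m=model(tool()[0],11,ph,.0755,.026)[0];print(ph,'lowest',m[:,2].min().round(3))
E
```

```text
[ 0.49890829 -0.25941256  0.14622373] torque about jaw 0.12932460377370164 [ 0.5429024   0.3462063  -2.32383737] 0.03926491451807972
[(np.float64(0.518), 30), (np.float64(0.51), 35), (np.float64(0.504), 40), (np.float64(0.498), 25)]
10 lowest 0.059
20 lowest 0.036
30 lowest 0.017
40 lowest 0.002
50 lowest -0.009
```

carry_out([
  [1,-0.5,0,1.34,0],
  [1,-0.35,0,1.37,0],
  [1,-0.2,0,1.39,0],
  [1,-0.1,0,1.4,0],
  [1,0,0,1.4,0],
  [1,0,0,0,0],
  [1,0,0,0,0],
])

```text
time: 17.05
tool_pos: [0.5118, -0.3267, 0.1571]
ee_rot: [-2.814, 1.569, 2.091]
wrist_force: [-0.3, 1.6, -4.9]
width: 0.0392
```

```bash
python3 - <<'E'
from h import *
_,M,o=tool();print(o['tool_pos'],'torque about jaw',np.array(o['wrist_torque'])@M[:,1],o['wrist_force'],o['width'])
snap('side','s9')
fit('s9',11,.0755,.026,range(-10,100,5),0)
for ph in (40,50,60,70,80,90):
    m=model(tool()[0],11,ph,.0755,.026)[0];print(ph,'lowest',m[:,2].min().round(3))
E
```

```text
[ 0.51178833 -0.32672257  0.15713635] torque about jaw 0.2438622779655491 [-0.2730552   1.61601195 -4.94974556] 0.03916887538001222
[(np.float64(0.526), 60), (np.float64(0.516), 65), (np.float64(0.514), 35), (np.float64(0.512), 50)]
40 lowest 0.013
50 lowest 0.002
60 lowest -0.004
70 lowest -0.005
80 lowest -0.002
90 lowest 0.007
```

φ is now about 55°. Dragging further would come near the screwdriver, so I carry it over towards the kit and finish there.

carry_out([
  [1,-4,0,-1,0],
  [1,-1,0.4,-3,0],
  [1,0,0.4,-3,0],
  [1,0,0.4,-3,0],
  [1,0,0.4,-3,0],
  [1,0,0.4,-3,0],
  [1,0,0.4,-3,0],
  [1,0,0.4,-3,0],
  [1,0,0.4,-3,0],
  [1,0,0.4,-3,0],
  [1,0,0.4,-3,0],
  [1,0,0.4,-3,0],
  [1,0,0.4,-3,0],
  [1,0,0.4,-3,0],
  [1,0,0,-2,4.3],
  [1,0,0,0,4.3],
  [1,0,0,0,0],
  [1,0,0,0,0],
])

```text
time: 18.9
tool_pos: [0.4818, 0.0957, 0.2079]
ee_rot: [1.574, 1.57, 0.049]
wrist_force: [0.2, -0.5, -4.4]
width: 0.0392
```

```bash
python3 - <<'E'
from h import *
_,M,o=tool();goto([.49,.12,.157],2.4);print('torque about jaw',np.array(o['wrist_torque'])@M[:,1])
snap('side','s10')
fit('s10',2.5,.0755,.026,range(-10,100,5),0)
im=cv2.imread('pics/s10.png').astype(int);blue=im[:,:,0]-im[:,:,2]>45
u,v=proj('s10',[o['tool_pos']])[0].astype(int);print(u,v)
for r in range(v-6,v+70,3): print(r,''.join('.' if blue[r,c] else ('#' if im[r,c].sum()<200 else 'o') for c in range(u-35,u+50)))
E
```

```text
t 18.9 tcp [0.4818 0.0957 0.2079] jaw yaw 2.6 tool z yaw -87.4 tilt [ 0.  0. -1.] shift cm [ 5.1   0.92 -2.39] w 0.0392 F [ 0.24 -0.52 -4.37]
turn 0.23 j6 0.034823526744947216
torque about jaw 0.1037227476679863
[(np.float64(0.333), 10), (np.float64(0.328), 15), (np.float64(0.326), 5), (np.float64(0.325), 20)]
245 141
135 ######################o..ooooo.............oooooo........................o...........
138 #######################.ooooooooooooooooooooooooooooooooooooooooooooooooooooooooooo..
141 #######################.oooooooooooooooooooooooooooooooooooooooooooooooooooooooooo#o.
144 ######################o..##oooooooooooooooooooooooooooooooooooooooooooooooooooooooo#o
147 .........................##ooooooooooooooooooooooooooooooooooooooooooooooooooooooooo#
150 .........................##ooooooooooooooooooooooooooooooooooooooooooooooooo#####oooo
153 .........................##oooooooooooooooooooooooooooooooooooooooooooooooooooooooooo
156 ........................o##oooooooooooooooooooooooooooooooooooooooooooooooooooooooooo
159 .......................oo###oooooooooooooooooooooooooooo
[... 859 characters left out ...]
..........o####ooooooooooooooooo......................................
192 oooooooooooooooooo..ooooooo..ooooooooooooooooo.......................................
195 oooooooooooooooooo....o...ooooooo######oooooo........................................
198 oooooooooooooooooo........ooooooooooooo..............................................
201 .........................ooooo#oooooooooo............................................
204 ...................oooooooooooooooooooooooooooooooooo#ooo............................
207 .....................ooooooo.o....oooo................o.....ooo......................
210 ooooooooooo........................oooo..............................................
```

```bash
python3 - <<'E'
from h import *
t=tool()[0]
for ph in range(40,101,10):
    b,l=model(t,2.5,ph,.0755,.026);p=proj('s10',b);print(ph,'low z',b[:,2].min().round(3),'rows',p[:,1].min().round(),p[:,1].max().round(1),'cols',p[:,0].min().round(),p[:,0].max().round(), 'leg rows',proj('s10',l)[:,1].round())
E
```

```text
40 low z 0.064 rows 140.0 200.0 cols 238.0 255.0 leg rows [167. 160. 179. 173.]
50 low z 0.053 rows 140.0 199.0 cols 238.0 255.0 leg rows [165. 161. 178. 174.]
60 low z 0.047 rows 141.0 196.3 cols 238.0 255.0 leg rows [163. 161. 176. 175.]
70 low z 0.045 rows 141.0 195.6 cols 238.0 254.0 leg rows [160. 161. 174. 175.]
80 low z 0.049 rows 137.0 194.2 cols 238.0 254.0 leg rows [157. 160. 170. 174.]
90 low z 0.057 rows 134.0 191.2 cols 238.0 254.0 leg rows [153. 159. 165. 171.]
100 low z 0.058 rows 130.0 187.0 cols 238.0 254.0 leg rows [149. 157. 160. 168.]
```

carry_out([
  [1,0,0.5,-3,0.2],
  [1,0,0,-2.5,0],
  [1,2,0,0,0],
  [1,1.5,0,0,0],
  [1,0.8,0,0,0],
  [1,0.3,0,0,0],
  [1,0,0,0,0],
  [1,0,0,0,0],
])

```text
time: 19.75
tool_pos: [0.4853, 0.1504, 0.1626]
ee_rot: [1.763, 1.569, 0.232]
wrist_force: [0.2, 0.3, -3.4]
width: 0.0395
```

```bash
python3 - <<'E'
from h import *
_,M,o=tool();goto([.49,.12,.157],2.4);print('torque about jaw',np.array(o['wrist_torque'])@M[:,1])
E
```

```text
t 19.75 tcp [0.4853 0.1504 0.1626] jaw yaw 2.3 tool z yaw -87.7 tilt [ 0.001  0.    -1.   ] shift cm [0.56 0.35 3.06] w 0.0395 F [ 0.17  0.32 -3.41]
turn -0.13 j6 0.14928486060926113
torque about jaw -0.04654035079927075
```

carry_out([
  [1,0.3,0,0,0],
  [1,0.1,0,1.2,0],
  [1,0.15,0,1.2,0],
  [1,0.2,0,1.2,0],
  [1,0.2,0,1.1,0],
  [1,0.25,0,1.1,0],
  [1,0.25,0,1.1,0],
  [1,0,0,0,0],
  [1,0,0,0,0],
])

```text
time: 20.65
tool_pos: [0.4886, 0.08, 0.1488]
ee_rot: [1.046, 1.567, -0.486]
wrist_force: [-0.7, -2.6, 6.6]
width: 0.0398
```

```bash
python3 - <<'E'
from h import *
_,M,o=tool();goto([.49,.12,.15],2.4);print('torque about jaw',np.array(o['wrist_torque'])@M[:,1])
snap('side','s11');i=cv2.imread('pics/s11.png')[110:220,200:310];cv2.imwrite('pics/v11.png',cv2.resize(i,(550,550),interpolation=cv2.INTER_CUBIC))
E
```

```text
t 20.65 tcp [0.4886 0.08   0.1488] jaw yaw 2.2 tool z yaw -87.8 tilt [ 0.003 -0.002 -1.   ] shift cm [-0.13  0.29 -3.99] w 0.0398 F [-0.68 -2.59  6.56]
turn -0.19 j6 0.010675371422632357
torque about jaw -0.3867392510175836
```

View pics/v11.png

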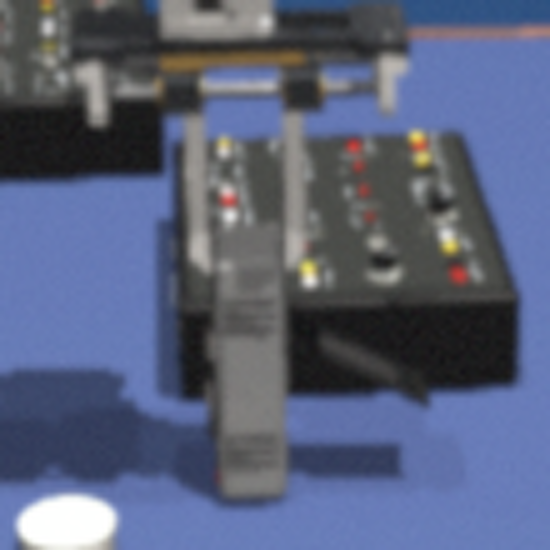

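The lean in φ isn't visible from this side. By patch height (155 mm above the corner) φ is about 81°, so I continue the arc 2.5 cm and down 0.9 cm.

carry_out([
  [1,0.1,0,0.6,0],
  [1,0.2,0,0.6,0],
  [1,0.25,0,0.7,0],
  [1,0.2,0,0.5,0],
  [1,0,0,0,0],
  [1,0,0,0,0],
])

```text
time: 21.3
tool_pos: [0.4902, 0.0579, 0.144]
ee_rot: [1.782, 1.564, 0.251]
wrist_force: [-3.1, 1.8, 16.6]
width: 0.0394
```

```bash
python3 - <<'E'
from h import *
_,M,o=tool();goto([.49,.055,.14],2.4);print('torque about jaw',np.array(o['wrist_torque'])@M[:,1])
both('12',(215,180,325,290),(200,100,310,210))
E
```

```text
t 21.3 tcp [0.4902 0.0579 0.144 ] jaw yaw 2.3 tool z yaw -87.7 tilt [ 0.006  0.002 -1.   ] shift cm [ 0.4  -0.04  0.29] w 0.0394 F [-3.07  1.79 16.6 ]
turn -0.1 j6 -0.03851369342151808
torque about jaw 0.35548388862212527
```

carry_out([
  [1,-0.3,0,0,0],
  [1,0,0,0,0],
  [0.5,0,0,0,0],
  [0.45,0,0,0,0],
  [0.45,0,0,0,0],
  [0.3,0,0,0,0],
  [0.3,0,0,0,0],
  [0.3,0,0,0,0],
])

```text
time: 22.2
tool_pos: [0.4884, 0.0578, 0.1425]
ee_rot: [-1.611, 1.57, -3.141]
wrist_force: [-0.4, 0.7, -0.3]
width: 0.0653
```

```bash
python3 - <<'E'
from h import *
_,M,o=tool();goto([.49,.085,.11],2.4)
snap('top','t13');snap('side','s13')
im=cv2.imread('pics/s13.png')[100:220,200:320];i2=cv2.imread('pics/t13.png')[180:300,210:330]
cv2.imwrite('pics/v13.png',np.hstack([cv2.resize(x,(396,396),interpolation=cv2.INTER_CUBIC) for x in(i2,im)]))
def sil(t):
    im=cv2.imread(f'pics/{t}.png').astype(int)
    return im
a=sil('s13');
# model upright box, centre candidates
for cy in(.075,.085,.095):
    b=model(np.array([.49,cy,.075]),2.4,90,0,0)[0];print(cy,proj('s13',b).round(0).tolist())
blue=a[:,:,0]-a[:,:,2]>45
for r in range(150,218,3): print(r,''.join('.' if blue[r,c] else ('#' if a[r,c].sum()<200 else 'o') for c in range(215,300)))
E
```

```text
t 22.2 tcp [0.4884 0.0578 0.1425] jaw yaw 2.3 tool z yaw -87.7 tilt [-0.001 -0.    -1.   ] shift cm [ 3.25  0.27 -2.71] w 0.0653 F [-0.44  0.7  -0.3 ]
turn -0.09 j6 -0.037888493431941214
0.075 [[243.0, 204.0], [244.0, 216.0], [242.0, 159.0], [242.0, 169.0], [257.0, 204.0], [257.0, 216.0], [255.0, 158.0], [256.0, 169.0]]
0.085 [[244.0, 202.0], [244.0, 214.0], [242.0, 157.0], [242.0, 168.0], [257.0, 202.0], [257.0, 214.0], [255.0, 157.0], [256.0, 167.0]]
0.095 [[244.0, 201.0], [244.0, 213.0], [242.0, 156.0], [242.0, 166.0], [257.0, 200.0], [257.0, 212.0], [255.0, 156.0], [256.0, 166.0]]
150 .................oooooooooooooooooooooooooooooooooooooooooooooooooooooo####ooooooo...
153 .................oooooooooooooooooooooooooooooooooooooooooooooooooooooooooooooooo#o..
156 .................ooooooooooooooooooooooooooooooooooooooooooooooooooooooooooooooooo##.
159 .................ooooooooooooooooooooooooooooooooooooooooooooooooooooooooooooooooooo#
162 .................oooooooooooooooooooooooooooooooooooooooooo#####oooooooooo###oooooooo
165 .................ooooooooooooooooooooooooooooooooooooo
[... 861 characters left out ...]
...........o#oooooooooooooo...........................................
198 oooooooooooooo..........oo##oooooooooooooo...........................................
201 ooooooooooooo.........oooooooooooooooooooooooo#ooooooooooooooooo.....................
204 ooooooooooooo.....ooooooooo#ooooooooooooooooooooooooooooooo#ooooo....................
207 oooooooooooo.......ooooooo##ooooooooooooooo..........................................
210 oooooo......................oooooooooooooo...........................................
213 ooooooooo............................................................................
216 oooooooo.............................................................................
```

It stands upright, with the meter's bottom edge at row 211 in the side view and its centre at y≈0.098. I'll regrip it centrally, carry it 3.5 cm closer to the kit and set it down.

carry_out([
  [0.2,-2,0,0,0],
  [0.2,0,0.1,-2,0],
  [0.2,0,0,-2,0],
  [0.2,2,0,0,0],
  [0.2,2,0,0,0],
  [0.2,0.5,0,0,0],
  [0.45,0,0,0,0],
  [0.55,0,0,0,0],
  [1,0,0,0,0],
  [1,0,0,0,0],
  [1,0,0,0,0],
])

```text
time: 23.4
tool_pos: [0.488, 0.0978, 0.1185]
ee_rot: [1.835, 1.57, 0.304]
wrist_force: [-2.4, 1.0, 3.1]
width: 0.0398
```

carry_out([
  [1,-1,0,0,0],
  [1,0,0,-1,0],
  [1,0,0,-1.5,0],
  [1,0,0,-1,0],
  [1,0,0,0,0],
  [1,0.6,0,0,0],
  [1,0.3,0,0,0],
  [1,0,0,0,0],
  [1,0,0,0,0],
])

```text
time: 24.3
tool_pos: [0.4864, 0.1324, 0.1185]
ee_rot: [-1.384, 1.57, -2.915]
wrist_force: [0.0, -0.2, -3.7]
width: 0.04
```

```bash
python3 - <<'E'
from h import *
_,M,o=tool();goto([.49,.135,.118],2.4);print('torque jaw',np.array(o['wrist_torque'])@M[:,1])
E
```

```text
t 24.3 tcp [0.4864 0.1324 0.1185] jaw yaw 2.3 tool z yaw -87.7 tilt [-0. -0. -1.] shift cm [ 0.05  0.37 -0.24] w 0.04 F [ 0.03 -0.17 -3.66]
turn -0.12 j6 0.11359397085749502
torque jaw -0.05003100868182757
```

carry_out([
  [1,0.15,0,0,0],
  [1,0,0,0,0],
  [1,0,0,0,0],
])

```text
time: 24.6
tool_pos: [0.4865, 0.1325, 0.1184]
ee_rot: [0.881, 1.57, -0.65]
wrist_force: [-3.4, -1.5, 5.8]
width: 0.0401
```

carry_out([
  [1,0.1,0,0,0],
  [1,0,0,0,0],
  [1,0,0,0,0],
])

```text
time: 24.9
tool_pos: [0.4865, 0.1325, 0.1184]
ee_rot: [1.044, 1.57, -0.487]
wrist_force: [-4.5, -2.1, 8.9]
width: 0.0402
```

Set down: the force changed from −3.7 to +5.8 N. Next I open to a 55 mm gap and lean it back between the fingers. The front tip pushes and the rear finger catches.

carry_out([
  [1,-0.25,0,0,0],
  [0.5,0,0,0,0],
  [0.415,0,0,0,0],
  [0.415,0,0,0,0],
  [0.415,0,0,0,0],
  [0.415,0,0,0,0],
])

```text
time: 25.5
tool_pos: [0.4867, 0.1328, 0.1188]
ee_rot: [1.938, 1.57, 0.407]
wrist_force: [-0.0, 0.1, 0.2]
width: 0.0551
```

carry_out([
  [0.415,0,0.4,0,0],
  [0.415,0,0.4,0,0],
  [0.415,0,0.4,0,0],
  [0.415,0,0.3,0,0],
  [0.415,0,0,0,0],
  [0.415,0,0,0,0],
])

```text
time: 26.1
tool_pos: [0.5015, 0.1334, 0.1185]
ee_rot: [-1.597, 1.57, -3.128]
wrist_force: [-0.7, -0.5, -0.0]
width: 0.0549
```

```bash
python3 - <<'E'
from h import *
_,M,o=tool();goto([.49,.135,.118],2.4)
b=snap('side','s14')
a=cv2.imread('pics/s14.png').astype(int);blue=a[:,:,0]-a[:,:,2]>45
for r in range(128,215,3): print(r,''.join('.' if blue[r,c] else ('#' if a[r,c].sum()<200 else 'o') for c in range(215,310)))
E
```

```text
t 26.1 tcp [0.5015 0.1334 0.1185] jaw yaw 2.3 tool z yaw -87.7 tilt [-0. -0. -1.] shift cm [ 0.05 -1.14 -0.21] w 0.0549 F [-0.69 -0.46 -0.01]
turn -0.1 j6 0.11035852709263978
128 #o#ooooooooooooooo..oooooooooo..................oooooooooo.....ooooooo.........................
131 ########oooooooooooooo######ooooooooooooooooooooooo#####ooooooooooooo..........................
134 #########ooooo####..oo######o....................o######o.......oooo...........................
137 ##########oooo####....oooooooooo......oooooooooooooooooooooooooooooooooooooooo.................
140 ##################.o##ooooooooooooooooooooooooooooooooooooooooooooooooooooooo#o................
143 ##################..##oooooooooooooooooooooooooooooooooooooooooooooooooooooooo#o...............
146 ....................o##oooooooooooooooooooooooooooooooooooooooooooooooooooooooooo..............
149 ....................###oooooooooooooooooooooooooooooooooooooooooooooooo##ooooooo#o.............
152 ....................###oooooooooooooooooooooooooooooooooooooooooooooooooooooooooo#o............
155 ...................##
[... 1274 characters left out ...]

194 ooooo#oooooooo#oooo....ooooo#oooooooooooooooooo................................................
197 oo....oooo.o...........ooooo##ooooooooooooooooooooooooooooooooooo..............................
200 ......................oooo#ooooooooooooooooo...................................................
203 ............................ooooooooooooooo....................................................
206 ...............................................................................................
209 oooo...........................................................................................
212 oooooooo.......................................................................................
```

carry_out([
  [0.415,0,0.35,0,0],
  [0.415,0,0.35,0,0],
  [0.415,0,0.35,0,0],
  [0.415,0,0.35,0,0],
  [0.415,0,0.35,0,0],
  [0.415,0,0.35,0,0],
  [0.415,0,0.35,0,0],
  [0.415,0,0.35,0,0],
  [0.415,0,0,0,0],
])

```text
time: 27.05
tool_pos: [0.53, 0.1345, 0.1187]
ee_rot: [1.743, 1.57, 0.213]
wrist_force: [0.8, 0.1, -0.6]
width: 0.055
```

carry_out([
  [0.415,0,0.3,0,0],
  [0.415,0,0.3,0,0],
  [0.415,0,0.3,0,0],
  [0.415,0,0.3,0,0],
  [0.415,0,0.3,0,0],
  [0.415,0,0.3,0,0],
  [0.415,0,0.3,0,0],
  [0.415,0,0.3,0,0],
  [0.415,0,0.3,0,0],
  [0.415,0,0,0,0],
  [0.415,0,0,0,0],
])

```text
time: 28.15
tool_pos: [0.5564, 0.1356, 0.1187]
ee_rot: [-1.708, 1.57, 3.044]
wrist_force: [-0.1, 0.1, 0.2]
width: 0.055
```

```bash
python3 - <<'E'
from h import *
_,M,o=tool();goto([.56,.135,.118],2.4)
b=snap('side','s15')
i=cv2.imread('pics/s15.png')[110:220,205:315];cv2.imwrite('pics/v15.png',cv2.resize(i,(550,550),interpolation=cv2.INTER_CUBIC))
E
```

```text
t 28.15 tcp [0.5564 0.1356 0.1187] jaw yaw 2.3 tool z yaw -87.7 tilt [-0.  0. -1.] shift cm [0.07 0.36 0.07] w 0.055 F [-0.14  0.13  0.16]
turn -0.09 j6 0.0997639060167957
```

View pics/v15.png

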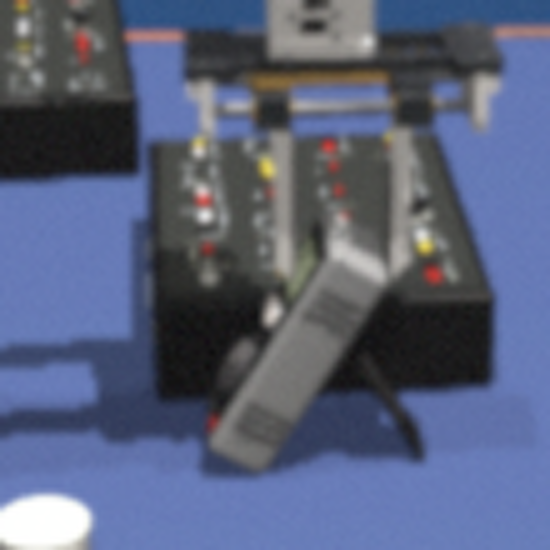

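carry_out([
  [0.415,0,0.2,0,0],
  [0.415,0,0,0,0],
  [0.4,-1,0,0,0],
  [0.4,-3,0,0,0],
  [0.4,-4,0,0,0],
  [0.4,-4,0,0,0],
  [1,0,-4,0,0],
  [1,0,-4,0,0],
  [1,0,-4,0,0],
  [1,0,-4,0,0],
  [1,0,-4,-4,0],
  [1,0,0,-4,0],
  [1,0,0,-4,0],
  [1,0,0,-4,0],
  [1,0,0,0,0],
])

```text
time: 29.7
tool_pos: [0.3561, 0.2865, 0.2393]
ee_rot: [3.135, 1.569, 1.611]
wrist_force: [0.8, -0.9, -0.5]
width: 0.0004
```

```bash
python3 - <<'E'
from h import *
goto([.45,.135,.2],2.4)
both('16',(215,190,325,300),(205,110,315,220))
E
```

```text
t 29.7 tcp [0.3561 0.2865 0.2393] jaw yaw 2.6 tool z yaw -87.4 tilt [-0.     0.002 -1.   ] shift cm [ 3.9   8.69 15.57] w 0.0004 F [ 0.82 -0.91 -0.53]
turn 0.24 j6 0.5062742598297391
```

View pics/v16.png

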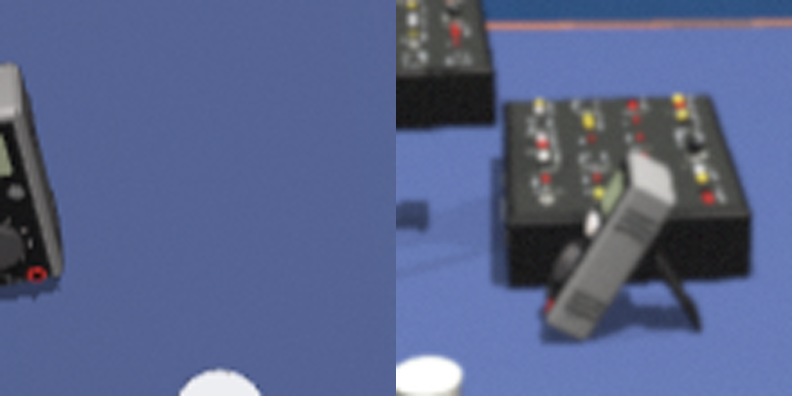

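Picture 12 shows the meter leaning on its open stand beside the kit, with the key at side px (259,172). That was my last viewable image, so from here I work with numbers. I fit the meter pose and find the white key blob in both views.

```bash
cat >> h.py <<'E'
def prop(p,q,lean=32):
    hx,hy,yaw=p[:3];Rm=R.from_euler('z',yaw,degrees=True)
    l=np.radians(lean);q=np.atleast_2d(q);u=q[:,0]-.02;v=q[:,1]+.075
    return Rm.apply(np.c_[u*np.cos(l)+v*np.sin(l),-q[:,2],v*np.cos(l)-u*np.sin(l)])+[hx,hy,0]
E
python3 - <<'E'
from h import *
from scipy.optimize import least_squares
obs=[('s16',(.02,-.075,.036),(256.7,203.9)),('s16',(-.02,-.075,.036),(247.2,198.3)),('s16',(.02,.075,.036),(282.2,165.6)),('t16',(.02,.075,.036),(220,208)),('t16',(-.02,-.075,.036),(232.2,265))]
r=lambda p:np.concatenate([proj(n,prop(p,q,p[3]))[0]-uv for n,q,uv in obs])
s=least_squares(r,[.507,.133,2.3,32]);print(s.x,s.fun.round(1))
p=s.x;print('foot',prop(p,[[.102,-.021,0]],p[3]),'key guess y=10 proj',proj('t16',prop(p,[[-.024,.01,0]],p[3])),proj('s16',prop(p,[[-.024,.01,0]],p[3])))
a=cv2.imread('pics/t16.png');g=a.min(2)
for y in range(205,270,2): print(y,' '.join(f'{g[y,x]:3d}' for x in range(182,232,2)))
b=cv2.imread('pics/s16.png').min(2)
for y in range(160,186): print(y,' '.join(f'{b[y,x]:3d}' for x in range(250,275)))
E
```

```text
[ 0.51195214  0.13528094  0.26809446 27.68945302] [ 1.   1.6 -1.4  2.1 -1.3 -0.5 -0.2 -1.8 -1.   0.8]
foot [[0.60965303 0.1357381  0.00971219]] key guess y=10 proj [[207.60031021 246.10782024]] [[257.21364283 171.84050786]]
205  84  83  83  84  83  84  83  84  84  83  83  83  83  84  84  85  85  84  84  84  85  85  84  85  87
207  83  83  84  82  84  84  84  83  83  83  83  84  83  85  83  82  86 101 100  84  84  85  83  84  84
209  83  83  84  84  84  83  84  82  83  81  86 105 122 130 136 151 158 154 145  80  84  86  84  84  86
211  83  82  82  79  89 107 125 134 140 154 158 155 155 155 157 156 155 156 147  96  84  85  84  85  84
213  84  85 131 156 160 157 156 157 158 157 157 157 157 157 157 157 157 156 149 107  86  85  84  85  86
215  84  79 147 158 158 158 157 158 158 159 159 158 159 158 158 159 157 158 153 118  73  85  85  85  85
217  83  80 148 160 159 160 161 160 160 160 160 160 161 160 160 160 161 161 156 127  60  84  85  85  84
219  84  79 149 162 161 162 161 162 162 162 161 162 163 161 162 163 166 169 169 135  60  85  84  85  85
221  83  80 149 164 163 163 164 162 163 167 
[... 4559 characters left out ...]
  62  53  91 118 130 126 120 119 117 118 117 117 114 115 114 111 103  84  57
180  45  77 102 110 110  98  70  75 112 131 129 122 122 120 119 117 116 117 115 115 111 109  96  69  43
181  58  85  98 107 102  80  70  97 120 132 125 120 117 118 118 116 114 114 116 113 112 103  84  55  30
182  65  81  89  95  87  69  83 116 129 126 121 117 118 116 117 116 115 115 114 112 106  91  62  38  31
183  68  73  81  83  73  76 108 128 128 123 119 117 117 118 117 114 116 114 114 109  99  74  47  31  25
184  67  68  74  73  77  98 124 128 125 120 119 116 117 118 116 115 112 115 111 104  84  57  36  25  26
185  66  66  63  62  86 117 131 127 121 120 118 118 120 115 115 115 111 112 109  90  63  39  26  26  23
```

```bash
python3 - <<'E'
from h import *
from scipy.optimize import least_squares
e=back('t16',[(186,212),(218,207.3)],.127);d=e[0]-e[1];print('top rear edge',e.round(4),'len',np.linalg.norm(d),'yaw',np.degrees(np.arctan2(d[1],d[0]))-90)
f=back('t16',[(186.,227),(218.5,222.2)],.148);d=f[0]-f[1];print('top front edge',f.round(4),'yaw',np.degrees(np.arctan2(d[1],d[0]))-90,np.linalg.norm(d))
tri=lambda X:np.concatenate([proj('t16',X)[0]-(208.8,245),proj('s16',X)[0]-(259.3,171.5)])
s=least_squares(tri,[.49,.12,.09]);print('key',s.x.round(4),s.fun.round(1))
obs=[('s16',(.02,-.075,.036),(256.7,203.9)),('s16',(-.02,-.075,.036),(247.2,198.3)),('s16',(.02,.075,.036),(282.2,165.6)),('t16',(.02,.075,.036),(219,208)),('t16',(-.02,-.075,.036),(232.2,266)),('t16',(.02,.075,-.036),(186,212)),('t16',(-.02,.075,-.036),(186.5,227.5)),('t16',(-.02,.075,.036),(218.5,222.5))]
r=lambda p:np.concatenate([proj(n,prop(p,q))[0]-uv for n,q,uv in obs]+[[0]])
q=least_squares(r,[.507,.133,2.3]);p=q.x;print(p.round(4),q.fun.round(1))
for y in (0,.005,.01,.015,.02,.025):
    k=prop(p,[[-.024,y,0]]);print(y,k.round(4),proj('t16',k).round(1),proj('s16',k).round(1))
goto(s.x,2)
E
```

```text
top rear edge [[0.5798 0.167  0.127 ]
 [0.5814 0.1038 0.127 ]] len 0.0631612190563202 yaw 1.4673499264537355
top front edge [[0.5458 0.1662 0.148 ]
 [0.5474 0.1038 0.148 ]] yaw 1.4682768266453223 0.062431127238276936
key [0.5156 0.1327 0.0973] [-0.2 -0.7 -1.1  0.2]
[0.5032 0.133  2.3196] [-1.5  2.  -3.4  1.9 -0.6  1.1  0.7 -2.2  0.8  2.2 -2.7 -0.4 -3.1 -1.
  2.4 -2.1  0. ]
0 [[0.5056 0.1331 0.0869]] [[209.6 250. ]] [[255.  174.8]]
0.005 [[0.5082 0.1332 0.0912]] [[209.1 248.4]] [[255.8 173.5]]
0.01 [[0.5109 0.1333 0.0954]] [[208.7 246.8]] [[256.7 172.2]]
0.015 [[0.5135 0.1334 0.0996]] [[208.2 245.2]] [[257.5 170.9]]
0.02 [[0.5162 0.1336 0.1039]] [[207.7 243.6]] [[258.4 169.6]]
0.025 [[0.5188 0.1337 0.1081]] [[207.2 241.9]] [[259.2 168.3]]
t 29.8 tcp [0.3568 0.2833 0.2393] jaw yaw 2.4 tool z yaw -87.6 tilt [ 0. -0. -1.] shift cm [14.21 15.23 15.71] w 0.0003 F [-0.12 -0.19 -0.97]
turn 0.42 j6 0.5047492332117124
```

The key face is at about (0.514, 0.133, 0.098) in world. I approach with closed fingers from the front.

carry_out([
  [1,0,1.7,3.1,0.2],
  [1,0,1.7,3.1,0],
  [1,0,1.7,3.1,0],
  [1,0,1.8,3.1,0],
  [1,0,1.8,3,0],
  [1,4,0,0,0],
  [1,4,0,0,0],
  [1,4,0,0,0],
  [1,1.4,0,0,0],
  [1,0,0,0,0],
  [1,0,0,0,0],
])

```text
time: 30.9
tool_pos: [0.4509, 0.132, 0.1068]
ee_rot: [1.667, 1.568, 0.132]
wrist_force: [1.2, 0.2, 0.4]
width: 0.0003
```

```bash
python3 - <<'E'
from h import *
goto([.4955,.133,.105],2.3)
E
```

```text
t 30.9 tcp [0.4509 0.132  0.1068] jaw yaw 2.1 tool z yaw -87.9 tilt [ 0.003  0.    -1.   ] shift cm [0.2  4.46 0.07] w 0.0003 F [1.23 0.2  0.41]
turn -0.24 j6 0.12828310302963436
```

carry_out([
  [1,0,1.5,0,0],
  [1,0.1,1.5,0,0],
  [1,0,1.2,0,0],
  [1,0,0,0,0],
  [1,0,0,0,0],
  [1,0,0,0,0],
])

```text
time: 31.5
tool_pos: [0.4915, 0.134, 0.1042]
ee_rot: [2.043, 1.57, 0.509]
wrist_force: [-0.3, 0.1, -0.1]
width: 0.0006
```

carry_out([
  [1,0.3,0.3,0,0],
  [1,0,0,0,0],
  [1,0,0,0,0],
  [1,0,0,0,0],
])

```text
time: 31.9
tool_pos: [0.4945, 0.1341, 0.1007]
ee_rot: [-1.726, 1.571, 3.023]
wrist_force: [-0.7, 0.4, -0.3]
width: 0.0004
```

```bash
python3 - <<'E'
from h import *
F=[]
for k in range(6):
    snap('side',f's17');F.append(robot.get_obs()['wrist_force'])
print(np.mean(F,0).round(2));goto([.4955,.133,.105],2.3)
b=cv2.imread('pics/s17.png').min(2)
for y in range(158,180): print(y,' '.join(f'{b[y,x]:3d}' for x in range(240,270)))
print(proj('s17',[tool()[0]+[.0125,0,0],tool()[0]-[.0125,0,0]]))
E
```

```text
[-0.09  0.29 -0.08]
t 32.2 tcp [0.4947 0.1341 0.1009] jaw yaw 2.1 tool z yaw -87.9 tilt [ 0.  0. -1.] shift cm [-0.41  0.07  0.11] w 0.0005 F [-0.56  0.24 -0.4 ]
turn -0.19 j6 0.11717214673441834
158  73  76  86  93  92  89  86  96 124 139 134 108  96 124 139 137 117 109  95  85  84  82  85  80  78  76  77  64  42  59
159  75  75  93 119 105  76  69  86 122 140 138 110  97 124 142 136 123 130 108  79  65  66  66  72  74  79  84  67  48  66
160  73  75 106 144 123  85  78  91 125 141 136 111  97 124 140 137 124 131 111  81  69  69  70  70  76  84  87  69  47  65
161  73  75  99 134 117 100 107 111 130 142 138 115 100 123 141 138 115 106  93  81  78  75  74  74  82  89  89  79  59  76
162  76  75  85 107 110 116 129 125 138 145 139 120 101 124 143 138 118 106 103 100  94  90  85  81  88  94  99  88  74  98
163  73  75  83 100 113 124 130 134 152 151 142 120 101 127 149 149 131 114 112 108  98  95  92  89  94 102 106  90  91 118
164  73  73  75  83 104 134 148 162 168 156 143 121 104 137 161 161 138 103  91  87  81  77  82  91  97 109 101  90 107 130
165  71  74  73  73 101 146 163 174 
[... 1182 characters left out ...]
5 112 101  95  94  85
175  19  20  20  21  23  24  18  21  24  26  27  26  26  25  23  30  28  54  88 101  94 110 129 131 124 117 115 113 112 104
176  23  19  18  18  22  22  23  24  20  25  22  26  19  30  33  41  40  38  49  75 103 125 129 127 123 120 117 118 118 111
177  22  20  19  20  19  25  22  21  25  22  23  24  32  45  55  54  52  40  46  82 119 133 130 124 120 119 119 118 117 114
178  20  19  17  20  21  20  18  27  18  21  23  30  49  75  82  71  49  37  67 103 126 130 124 120 118 119 119 117 116 115
179  25  20  20  17  24  22  20  20  19  20  27  48  77  95 102  88  61  50  89 120 131 126 122 121 119 116 118 116 115 114
[[255.41514625 170.47011422]
 [247.04376585 170.58320113]]
```

The side view shows the finger's edge at col 255.7 and the key at cols 257.5–261, rows 169–174. That leaves a gap of about 5 mm with the height right, so I creep in.

carry_out([
  [1,0.05,0.2,0,0],
  [1,0.05,0.1,0,0],
  [1,0,0,0,0],
  [1,0,0,0,0],
])

```text
time: 32.6
tool_pos: [0.4977, 0.1342, 0.0997]
ee_rot: [-1.815, 1.571, 2.934]
wrist_force: [-0.2, 0.3, 0.6]
width: 0.0004
```

```bash
cat >> h.py <<'E'
def look(n):
    F=[]
    for k in range(6):
        snap('side',n);F.append(robot.get_obs()['wrist_force'])
    print('F',np.mean(F,0).round(2),tool()[0].round(4))
    b=cv2.imread(f'pics/{n}.png').min(2)
    for y in range(166,178): print(y,' '.join(f'{b[y,x]:3d}' for x in range(250,268)))
    # meter motion versus s16 on clear region (lower body + leg)
    a=cv2.imread('pics/s16.png')[178:206,244:294];c=cv2.imread(f'pics/{n}.png')[178:206,244:294]
    print('shift px',cv2.phaseCorrelate(np.float32(a.mean(2)),np.float32(c.mean(2))))
E
python3 -c "
from h import *
look('s18')"
```

```text
F [-0.03  0.21  0.53] [0.4977 0.1342 0.0998]
166 139 137 121 106 144 167 167 137 100  80  79  68  83 101 108  98  94 116
167 136 137 121 108 146 170 163 136  97  79  65  59  84 104 103  91 108 125
168 131 138 120 107 145 168 162 130  99  90  70  54  78  97  90  95 119 126
169 121 135 124 111 145 164 147 116 105 121 104  69  69  78  84 107 127 120
170 102 121 121 110 138 148 123  95 118 164 152 102  66  73  99 123 123 108
171  72  91 102  97 116 115  86  79 138 195 191 131  76  85 116 125 113 103
172  43  51  58  60  76  68  50  80 152 199 192 131  89 105 125 113  98  94
173  26  25  31  32  38  34  33  88 159 183 152 104 100 123 127 107  92  84
174  22  25  23  25  26  28  27  81 141 147 115  98 118 129 126 113 105 100
175  19  23  24  24  25  27  28  53  90  99  96 110 128 129 124 119 116 114
176  23  23  26  28  32  38  40  38  49  74 103 125 130 127 124 117 118 119
177  25  25  29  40  48  50  47  38  42  83 116 131 127 124 119 119 117 117
shift px ((-0.13694585280432747, -0.020847921803760272), 1.0541935367584228)
```

carry_out([
  [1,0.1,0.15,0,0],
  [1,0.1,0.15,0,0],
  [1,0,0,0,0],
  [1,0,0,0,0],
])

```text
time: 33.3
tool_pos: [0.5007, 0.1343, 0.0977]
ee_rot: [-1.836, 1.571, 2.913]
wrist_force: [0.4, -0.0, 0.3]
width: 0.0008
```

```bash
python3 -c "
from h import *
look('s19')"
```

```text
F [-0.23 -0.14 -0.2 ] [0.5007 0.1343 0.0978]
166 117 137 139 119 103 135 156 160 136 102  81  69  82 104 109  98  95 116
167 114 136 139 121 108 144 167 163 138  99  70  57  87 107 103  93 106 126
168 115 135 140 126 111 145 168 166 140 111  78  57  81  96  90  92 119 126
169 108 132 140 131 115 147 167 165 146 136 109  71  70  79  86 108 126 119
170  91 115 131 132 118 143 163 153 148 172 153 100  67  73 101 118 124 109
171  66  85 110 121 109 132 136 121 148 195 190 132  72  85 117 123 115 102
172  40  48  73  90  88 101  93  94 155 200 191 132  87 107 123 114  98  96
173  25  29  39  49  46  55  49  87 160 183 150 104 100 122 127 111  90  84
174  19  22  31  23  23  26  25  80 139 146 116  98 120 131 127 113 102  99
175  21  29  25  26  25  23  31  53  89  98  97 110 127 130 125 119 117 114
176  21  29  24  29  31  40  39  36  48  76 103 124 127 127 123 118 119 118
177  22  27  33  43  46  49  45  39  47  82 118 132 131 122 120 119 118 119
shift px ((-0.1181213687447098, 0.05164864550885895), 1.0601672789255778)
```

carry_out([
  [1,0.1,0.15,0,0],
  [1,0.05,0.1,0,0],
  [1,0,0,0,0],
  [1,0,0,0,0],
])

```text
time: 34.0
tool_pos: [0.5032, 0.1344, 0.0962]
ee_rot: [-1.87, 1.571, 2.88]
wrist_force: [0.7, -0.2, 0.5]
width: 0.0003
```

```bash
python3 -c "
from h import *
look('s20')"
```

```text
F [ 0.11 -0.13  0.16] [0.5032 0.1344 0.0963]
166  97 142 151 141 119 105 134 150 149 123  93  75  86 103 107  98  94 115
167  97 145 150 140 120 111 143 165 161 130  86  62  85 103 103  90 108 125
168  89 132 144 140 121 109 146 168 166 138  92  56  80  98  91  95 119 128
169  78 112 133 138 119 106 145 169 168 151 113  71  70  81  87 108 127 121
170  71  93 120 131 118 108 145 167 174 181 157 101  67  74 101 122 125 108
171  61  73  96 114 110 103 136 153 172 204 192 132  75  87 116 125 116 103
172  41  42  57  78  84  85 118 127 165 201 191 131  86 107 124 115  98  97
173  18  23  30  45  51  60  78 103 161 182 152 103 100 123 128 110  93  87
174  23  22  29  28  30  30  40  83 140 147 113  99 119 132 127 113 105  98
175  22  20  25  24  27  27  27  50  88  99  95 108 127 129 123 119 117 116
176  22  21  28  28  30  35  39  35  48  75 101 124 130 125 121 119 118 119
177  22  27  32  40  48  46  43  35  44  81 115 130 130 123 119 118 117 117
shift px ((-0.07557123164049173, 0.043506602352310964), 1.0531145267486572)
```

carry_out([
  [1,0.1,0.15,0,0],
  [1,0,0,0,0],
  [1,0,0,0,0],
])

```text
time: 34.6
tool_pos: [0.5047, 0.1344, 0.0952]
ee_rot: [-1.801, 1.571, 2.948]
wrist_force: [0.6, 0.9, -1.2]
width: 0.0004
```

```bash
python3 -c "
from h import *
look('s21')"
```

```text
F [-0.02 -0.19 -0.22] [0.5047 0.1344 0.0953]
166  75  97 129 142 134 106 112 140 162 169 135  85  86 103 110  97  93 115
167  72  90 124 139 134 109 114 149 172 175 129  77  81 104 105  93 107 125
168  67  90 123 140 133 105 111 151 174 177 127  71  80  95  91  94 118 128
169  64  87 123 138 135 104 113 152 174 175 136  79  71  84  85 109 125 120
170  64  80 113 134 133 104 114 154 174 180 155 101  67  71 100 121 125 109
171  58  69  91 115 121 103 111 149 170 190 183 125  72  85 115 123 117 103
172  38  40  54  83 101  92 103 133 166 195 187 130  87 105 123 114  97  94
173  23  27  32  48  66  67  78 104 158 178 150 104  99 123 127 110  93  86
174  20  23  24  26  38  41  43  83 138 145 114  97 116 131 126 115 103  96
175  23  20  21  29  27  31  26  55  90 101  93 112 127 129 125 119 115 115
176  24  22  27  29  31  39  34  31  49  76 100 125 129 126 122 120 120 118
177  23  22  33  35  45  45  43  37  45  83 118 132 128 122 119 119 120 118
shift px ((-0.08703173167207723, -0.009361648488011909), 1.0327214740117392)
```

carry_out([
  [1,0.1,0.15,0,0],
  [1,0,0,0,0],
  [1,0,0,0,0],
])

```text
time: 35.2
tool_pos: [0.5063, 0.1345, 0.0943]
ee_rot: [2.547, 1.571, 1.013]
wrist_force: [-0.9, -0.9, 0.5]
width: 0.0004
```

```bash
python3 -c "
from h import *
look('s22')"
```

```text
F [ 0.    0.2  -0.18] [0.5062 0.1345 0.0943]
166  73  97 141 150 141 120 101 129 150 148 124  86  88 103 109  99  96 115
167  68  99 145 151 140 121 105 138 160 159 124  78  80 105 103  92 107 126
168  67  90 134 147 141 121 107 144 167 160 122  76  75  95  88  94 120 126
169  62  79 116 137 138 119 107 144 168 163 124  76  68  80  83 107 126 120
170  62  74 106 130 136 117 107 146 167 168 134  85  62  73  99 123 125 108
171  58  66  87 114 128 119 107 144 173 185 167 115  71  83 115 125 115  99
172  38  38  53  78 106 109  99 140 177 198 184 126  86 106 125 114  97  95
173  23  24  29  46  71  89  84 119 170 183 150 103  99 125 127 108  91  84
174  18  21  22  30  36  53  52  89 144 147 115  97 119 132 125 114 102 100
175  19  22  24  29  28  31  32  52  91 101  96 110 128 130 123 117 116 114
176  20  23  25  29  28  37  39  36  51  76 102 124 130 127 122 120 117 120
177  23  26  35  42  45  45  45  34  42  81 116 132 127 124 118 120 119 119
shift px ((-0.17284284949449003, -0.025413118544221902), 1.071023561477661)
```

carry_out([
  [1,0,0.15,0,0],
  [1,0,0,0,0],
  [1,0,0,0,0],
])

```text
time: 35.8
tool_pos: [0.5075, 0.1346, 0.0941]
ee_rot: [-1.643, 1.57, 3.106]
wrist_force: [-1.7, -0.1, 1.9]
width: 0.0005
```

```bash
python3 -c "
from h import *
look('s23')"
```

```text
F [-0.89  0.07 -0.04] [0.5076 0.1345 0.0942]
166  74  77 100 129 141 135 105 113 142 163 172 130  93 101 107  98  95 116
167  66  72  94 128 142 133 109 122 154 176 183 134  93 104 102  92 107 126
168  63  68  90 124 140 133 111 127 158 178 184 137  90  92  88  95 120 126
169  57  65  91 123 140 135 112 125 155 177 179 131  83  82  84 109 124 121
170  61  66  89 122 137 133 107 116 155 173 168 121  75  75 100 124 124 107
171  58  59  74 104 123 126 104 113 154 174 174 124  71  86 117 125 116 102
172  32  38  44  68  93 110 100 111 153 180 176 125  85 104 123 116  99  94
173  23  28  27  38  56  78  76  98 148 170 142  98 100 124 128 109  90  83
174  24  16  22  25  30  39  46  77 124 137 106  94 117 131 127 111 104 100
175  22  22  25  29  29  27  29  46  78  96  90 107 127 129 125 119 115 114
176  24  25  28  25  33  39  35  36  44  72  98 122 131 128 121 119 119 120
177  22  26  29  41  54  50  42  31  43  78 114 130 129 123 122 118 118 119
shift px ((-0.08960854131918339, -0.049303649544171435), 1.0322714144388834)
```

carry_out([
  [1,0,0.15,0,0],
  [1,0,0,0,0],
  [1,0,0,0,0],
])

```text
time: 36.4
tool_pos: [0.5091, 0.1346, 0.0942]
ee_rot: [-1.799, 1.57, 2.95]
wrist_force: [-1.5, 0.2, 0.1]
width: 0.0007
```

```bash
python3 -c "
from h import *
look('s24')"
```

```text
F [-1.84 -0.35  0.31] [0.5091 0.1346 0.0943]
166  75  72  97 140 149 143 122 106 137 155 146 113  95 101 108  95  91 114
167  67  69  96 143 151 141 120 107 143 165 158 121  92 104 102  90 102 124
168  66  67  92 135 147 140 121 107 145 168 163 125  92  95  88  95 117 125
169  60  63  78 118 139 139 119 106 146 168 163 125  90  83  85 109 125 122
170  57  61  75 106 131 136 120 105 146 169 167 124  83  75  98 123 124 107
171  51  58  64  85 114 128 116 104 146 174 177 130  79  85 116 124 114  99
172  35  37  36  56  80 105 105 101 142 175 175 124  85 102 124 114  97  93
173  24  24  26  27  45  67  77  83 124 155 137  99 101 123 129 110  91  81
174  19  25  26  22  24  33  41  48  88 121 103  95 118 131 127 113 106  97
175  20  24  19  18  26  31  25  29  55  87  90 107 129 128 125 118 116 114
176  21  26  26  31  32  37  35  28  40  70  97 123 130 125 119 119 119 116
177  23  24  35  52  56  52  45  30  44  82 115 134 129 122 120 119 116 117
shift px ((-0.18686428896141294, -0.031714545955559004), 1.0350267632802328)
```

Contact: Fx is −1.84 N, the key is moving (its front pixels recede) and the meter is still. I push further.

carry_out([
  [1,0.05,0.1,0,0],
  [1,0,0,0,0],
  [1,0,0,0,0],
])

```text
time: 37.0
tool_pos: [0.51, 0.1347, 0.0938]
ee_rot: [-1.836, 1.57, 2.914]
wrist_force: [-2.9, -1.1, 1.2]
width: 0.0004
```

```bash
python3 -c "
from h import *
look('s25')"
```

```text
F [-3.29  0.12  1.6 ] [0.51   0.1347 0.0938]
166  72  71  81 115 135 141 132 106 114 141 148 132 109 107 108  96  88 109
167  70  67  78 106 131 142 134 104 115 150 161 138 108 106 103  92 101 122
168  65  64  72 101 130 140 133 106 120 157 164 142 109 100  90  92 116 127
169  57  59  68  95 126 139 133 107 127 158 163 142 103  87  86 109 126 121
170  47  59  69  92 126 140 132 110 128 158 161 131  93  76 100 122 123 105
171  33  49  61  80 108 128 128 105 127 156 150 111  73  88 116 126 115 100
172  26  30  35  45  77 106 115 102 125 145 131  91  77 105 125 114  94  86
173  19  24  22  27  41  69  81  79 106 123 105  82  99 122 127 109  89  83
174  22  20  22  26  26  29  42  47  71  94  85  88 115 131 128 116 104  98
175  22  17  20  23  27  24  25  27  44  74  84 106 127 130 124 118 118 114
176  17  13  26  28  31  36  38  31  39  70  97 124 129 126 122 120 119 119
177  23  26  33  52  57  53  53  37  42  81 114 130 129 124 121 120 119 118
shift px ((-0.08248308045503805, -0.06294778403511536), 1.0127036679585775)
```

carry_out([
  [1,0.05,0.1,0,0],
  [1,0,0,0,0],
  [1,0,0,0,0],
])

```text
time: 37.6
tool_pos: [0.5109, 0.1348, 0.0939]
ee_rot: [-1.877, 1.57, 2.872]
wrist_force: [-5.9, -0.7, 4.2]
width: 0.0005
```

```bash
python3 -c "
from h import *
look('s26')"
```

```text
F [-5.48 -0.15  4.32] [0.5108 0.1348 0.0939]
166  71  72  74  94 125 140 135 103 100 137 153 147 112  96 104  96  87 107
167  69  67  70  92 127 140 134 104 104 147 165 155 118 102 100  90 100 121
168  65  66  68  90 125 141 134 104 111 150 167 159 124 104  95  96 117 129
169  56  60  63  84 123 138 135 106 111 152 169 159 121  94  87 108 127 120
170  45  56  60  81 120 135 132 106 114 152 165 146 102  75  94 121 127 106
171  36  50  56  73 102 125 127 106 115 152 153 119  77  76 112 128 119 104
172  24  30  35  41  62  94 110 104 114 143 136  94  68  97 123 125 108  93
173  22  20  27  27  35  57  81  83  99 122 116  85  87 116 129 122 102  88
174  20  19  26  26  22  31  44  45  65  92 100  93 107 126 128 122 110 103
175  20  16  19  26  21  27  18  22  42  70  95 110 125 130 125 119 117 115
176  24  18  23  26  29  27  25  26  33  65  95 122 132 127 123 120 118 119
177  21  25  31  43  50  40  29  27  34  68 103 128 130 123 121 118 117 119
shift px ((-0.09677567035014434, -0.07142068358762188), 1.0423006052970887)
```

Total force is about 7 N against the 2.3 N needed, so the key is on its stop. Now I let it go and retreat.

carry_out([
  [1,-0.05,-0.3,0,0],
  [1,-0.1,-1,0,0],
  [1,0,-3,0,0],
  [1,0,-3,0,0],
  [1,-4,-2,0,0],
  [1,-4,0,-3,0],
  [1,-4,0,-4,0],
  [1,0,-4,-4,0],
  [1,0,-2,-4,0],
  [1,0,0,0,0],
  [1,0,0,0,0],
])

```text
time: 39.0
tool_pos: [0.3574, 0.2702, 0.21]
ee_rot: [1.374, 1.569, -0.158]
wrist_force: [0.1, 0.0, -1.3]
width: 0.0005
```

```bash
python3 - <<'E'
from h import *
look('s27');snap('top','t27')
d=np.abs(cv2.imread('pics/s27.png').astype(int)-cv2.imread('pics/s16.png').astype(int)).sum(2)[150:210,235:300];print('side diff px>60',(d>60).sum())
d=np.abs(cv2.imread('pics/t27.png').astype(int)-cv2.imread('pics/t16.png').astype(int)).sum(2)[200:285,182:235];print('top diff px>60',(d>60).sum())
a=cv2.imread('pics/t27.png').mean(2);b=cv2.imread('pics/t16.png').mean(2)
print('top shift',cv2.phaseCorrelate(np.float32(b[200:285,190:235]),np.float32(a[200:285,190:235])))
t0=cv2.imread('pics/top0.png').astype(int);t1=cv2.imread('pics/t27.png').astype(int)
for n,(x,y) in dict(spool=(303,149),tin=(276,306),driver=(425,163)).items():
    w=30;print(n,(np.abs(t0-t1).sum(2)[y-w:y+w,x-w:x+w]>90).sum())
# display change
for k in('t16','t27'): print(k,cv2.imread(f'pics/{k}.png')[231:238,198:214].reshape(-1,3).mean(0))
# kit gap
e=back('t27',[(186,212)],.127);print(e, 'kit right', .205)
E
```

```text
F [-0.06 -0.11 -0.3 ] [0.3585 0.2688 0.2099]
166  74  73  74  71  72  74  73  73  75  79  84  74  97 120 126 109  91 107
167  74  74  71  71  72  72  74  71  73  76  72  64  84 114 114  95 105 122
168  70  70  70  67  65  68  67  70  74  93 102  83  80  99  94  95 115 125
169  62  65  63  60  59  59  59  62  85 138 170 130  83  84  87 109 126 119
170  62  61  62  61  60  58  57  67 115 189 225 175  94  69  99 121 123 108
171  61  59  58  55  53  51  54  85 153 220 241 192  97  81 114 128 118 101
172  40  38  37  36  33  33  38  92 170 219 230 171  96 100 126 125 102  91
173  24  29  25  27  25  25  34  84 154 186 173 120  93 118 129 120  98  85
174  27  26  23  24  28  29  31  69 124 141 124 100 109 125 127 120 109  99
175  24  27  24  22  29  27  34  44  78  96 106 112 124 130 123 120 118 116
176  24  23  27  33  38  36  31  30  44  72  98 121 131 126 121 118 117 117
177  25  30  37  58  69  57  38  31  40  71 109 126 128 124 120 118 118 118
shift px ((0.13393673233887782, -0.13717466592688687), 1.0404002997080486)
side diff px>60 23
top diff px>60 176
top shift ((0.45389254993094497, -0.3438012862377704), 1.0664895973676516)
spool 0
tin 0
driver 0
t16 [112.4375     136.03571429 130.75892857]
t27 [112.125      136.65178571 130.42857143]
[[0.57977918 0.16698935 0.127     ]] kit right 0.205
```

```bash
python3 -c "
from h import *
print(robot.close_job())"
```

```text
the job is handed in; nothing more can be done
None
```

I did the whole job in the order asked and handed it in at about 39 s of the 72 s allowed.

**What I did**
- **Stand:** I pushed the folding stand on the smallest meter out to its stop, measured at about 1.10 rad. That turned the meter about 4° on the bench.
- **Standing it up:** The first full-pad grip lifted the meter level instead of letting it pivot, so I put it down. I regripped it by a corner of the display end and tilted it upright on its bottom edge.
- **Placing:** I moved it beside the kit and leaned it back between the fingers onto its stand.
- **Power key:** I pushed it in until the force reached about 7 N, against the 2.3 N it needs. Then I let go and backed off.

**Last checks**
- **Key:** it moved in and came back out in the side view. The display looked no different afterwards, so only the force and the key's movement show that it was pressed fully.
- **Position:** the meter stands by itself and moved less than 1 mm from the key press. It is about 3–4 cm from the kit's right side.
- **Facing:** its yaw is about 1.5–2.3°, against 2.4° for the kit.
- **Bystanders:** the spool, tin and screwdriver show no change from the first top view.

**Disagreements and limits**
- **Lean angle:** a free fit of the meter's pose gave about 28° instead of 32°. I put this down to pixel error, as the meter rests on its foot unaided.
- **Contact point:** the fingertip met the key roughly 5 mm further in than my measurement predicted, so I relied on force there.
- **Which kit:** two kits of the same size are in view. I chose the nearer one because it has the knobs described.
- **Pictures:** I had viewed all 12 allowed pictures before pressing the key, so the final checks are numbers only.

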